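# Clear the carving board and start its clamp screw

## Robot

A 6-joint arm with a two-finger parallel gripper is mounted at the origin on the work surface. World frame = base frame: x ahead of the robot, y to its left, z up, the work surface at z = 0. Lengths are in m, angles in rad, forces in N, time in s.
With the tool pointing down it reaches from about 0.425 to 1.125 m from the base axis. Payload 14.9 kg.
Tool frame: the origin (TCP) lies midway between the tips of the shut fingers; the grasp point (between the pads) lies 19 mm behind it; z points along the fingers, y is the line along which they close (so a half turn about z gives the same grasp; the last joint's range is limited). The gripper opens to 91 mm and grips with 3 to 60 N. Pads are 32 mm wide; open, the fingers measure 118 mm over their backs; the gripper's body (76 mm by 178 mm) begins 60 mm behind the grasp point.
Start: joints at [1.305, 0.379, 1.734, -0, 1.028, -0.033], TCP at [0.161, 0.681, 0.183] pointing down, gripper open.
Joint ranges: [-2.77, 2.77], [-0.74, 2.19], [0, 2.66], [-1.06, 4.2], [0.31, 2.87], [-3.08, 3.08]. Speed limits (rad/s): [1.89, 1.89, 2.39, 3.14, 3.14, 3.14].

## Interface

Orientations are given as a 3x3 rotation matrix whose columns are the frame's x, y, z axes.
In Python, from plant import bot gives the robot as it stands.
- The arm moves only by the tool carry_out, never from a script. Its argument "deltas" is a list of rows, each an object of numbers: "x", "y", "z": the shift along the tool's x, y, z in units of 0.04 m (1.0 is 0.04 m); "spin": the turn about the tool's z in units of 4 degrees (1.0 is 4 degrees); "claw": the finger opening in mm, from 0 to 91.2. In form: [{"x": .., "y": .., "z": .., "spin": .., "claw": ..}, ...]. A call has 1 to 12 rows; each row shifts and turns the commanded pose from where the row before left it, along the tool's axes as they then stand; what a row does not reach is not made up. A row lasts 1/12 s, in which the tool goes at most 41.7 mm and 7.16 degrees, less where a joint would pass 70% of its speed; a pose out of reach is approached as far as the arm can. A call with a number of a shift or a turn outside -1 to 1 is refused whole. A call with a gripper value outside its range is refused whole. The fingers move at their own pace and stop on an object; the grip force is fixed at half the most. Time passes only in rows, so rows that do not move let the fingers close. It gives the time, the measured TCP pose, the force, the opening and the grip force at its end, in the units of the state.
- bot.get_obs(): the state, without advancing time (a new reading comes with each control period).
- bot.read_camera(name): name is "scene" or "top" or "wrist"; returns the picture (384x512x3 uint8, red, green, blue); there is no depth.
- bot.camera_info(name): a dict with "vfov" (degrees; the focal length in pixels is half the picture's height over the tangent of half this angle, whatever the lens; pixels are square), "cx", "cy" (the principal point, pixels), "pose" (4x4, takes a point from camera to world coordinates); the wrist camera has in their place "hand_eye" (4x4, takes a point from camera to tool coordinates, whose origin is the TCP and whose axes are the flange's). Camera axes: x right, y up, looking along -z (the intrinsics and any distortion apply to the point x, -y, -z); pixel columns grow to the right and rows downward; lengths in m; the calibration is good to about 2 mm. A picture is of the moment at which its call begins: read the wrist's pose just before it. camera_info takes no time and is no camera call.
- bot.close_job(): hands the job in; it is judged then, once.
The state is a dict: "time": time; "joint_pos": joint angles; "joint_velocities": joint speeds; "effort": joint torques, N m; "tcp_pos": TCP position; "tcp_rot": TCP orientation; "contact_force": force on the tool from outside, world axes, zero at the start; "torque": the same for the moment, N m; "finger_gap": finger opening in m; "grasp_force": force on a finger pad.
Only numpy, scipy, OpenCV 4.12 (cv2) and the standard library are available. Lean on these libraries where they do the work, as an engineer would, in place of code of your own. Each camera call takes 0.05 s, during which the arm holds its last target. There are 200 camera calls.

## Task

Use the block scraper to sweep the three wooden offcuts along the carving board into the metal tray at its end, without touching them with the gripper, then stand the scraper back on the table, off the board. Then take the red crank knob and turn the clamp bolt backward (counter-clockwise from above) until you notice it drop into its thread, and from there turn it forward (clockwise) one full turn. Finish still gripping the knob, holding the bolt still in that position, and leave the other things on the table where they are.

Things in the scene. Friction and masses are not known exactly. Their poses are not given: they have to be found in the camera images.
- board: Plywood carving board fixed to the table, 150 wide (x), 310 long (its y from -100 to +210), top at z = 20 mm; origin on the table surface. Offcuts lie on its bed, y = -100 to about +85, between wooden fences with inner faces at x = +-63, tops at z = 34 mm. The -y end of the bed is open and drops into the tray; the clamp bolt stands at the +y end.
- boss (a point): Centre of the top of the dark steel threaded boss, 60 mm diameter, that holds the vertical clamp bolt: at x = 0, y = +165, z = 85 mm of the board, fixed to it. A steel hold-down finger 30 mm wide, at its top, reaches from it 77 mm towards the bed.
- tray (a point): Centre of the floor of the aluminium tray fixed to the board's open -y end. Same axes as the board. Inside 140 (x) by 105 mm (y), floor 4 mm above the table, 16 mm below the bed; walls on three sides, tops at 30 mm above the table; no wall towards the bed.
- scraper: Loose block scraper standing upright on the table, left or right of the board: wooden block 110 (its x) by 26 (y) by 35 mm high, with an upright blue handle on its middle, 40 (x) by 24 (y), up to z = 95 mm. 110 to 230 g. Origin at the centre of its underside. Grip the handle from above across its 24 mm; the 110 mm faces (+-y) push the offcuts.
- offcut0: Loose offcut of light wood, 34 by 24 by 20 mm, 14 g, lying on the bed. Origin at the centre of its underside.
- offcut1: Loose offcut of dark wood, 34 by 24 by 20 mm, as offcut0.
- offcut2: Loose offcut of medium brown wood, 34 by 24 by 20 mm, as offcut0.
- knob: Red upright crank knob, 28 mm diameter, 46 tall, on the end of the bolt's crank arm, 50 mm from the bolt's axis. Origin at the centre of its underside. Spins freely on its pin, so the gripper keeps its yaw while leading it round. Slides freely up its pin by up to 30 mm (starts at the bottom): hold it 8 to 12 mm above its rest, and the bolt can rise and drop by itself.
- bolt_head (a point): On the bolt's vertical axis, in the centre of the top of the bolt's head (44 mm diameter); the crank arm's top is 4 mm lower. It goes up and down with the bolt.
- bolt_lift (a joint): Bolt height (m), positive up. Right-hand thread, pitch 12 mm; the bolt sinks by its own weight. It starts loose on the top of the thread, at -0.001 to -0.008. Turned backward it climbs slowly to about 0 where the thread ends, after 0.8 to 4.2 rad, then suddenly drops to about -0.0115: the thread drop. One turn forward from there brings it to about -0.024.
- bolt_turn (a joint): Angle of the bolt and its crank (rad), growing forward = clockwise from above = screwing in. The reading at which the bolt drops differs from run to run, between -1.2 and 1.0. Turns easily (under 0.5 N at the knob).
- glue: Bystander: yellow glue bottle, 54 mm diameter, 115 mm tall; origin under its centre. It stands on the side of the board where the scraper is not.
- cutter: Bystander: orange utility knife lying flat, about 190 by 26 by 18 mm, origin under its handle's middle.
- tape: Bystander: yellow roll of masking tape, 90 mm diameter, 25 mm high, origin under its centre.
- handle_blank: Bystander: rounded wooden handle blank, 115 by 42 by 26 mm, origin under its centre.
- sanding_block: Bystander: cork sanding block, 112 by 67 by 32 mm, origin under its centre.
- mallet: Bystander: wooden mallet lying on the table nearer the robot on the right, 220 mm long, origin under its middle.
Mind the look-alikes: they are no part of the job. What is shaped like the offcut0 but blue or purple is not meant.

How it is judged:
By the outcome, as a careful person would: the job done as asked, in the order asked, and still so for the second after the job is handed in, while the arm keeps its last pose, push and grip.
It also fails if it takes over 72 s, if anything falls off the work surface, if the arm or the gripper's body presses on something with over 40 N, if the wrist force passes 120 N, or if a joint passes its speed limit or range.

## Working session

There is one attempt and no reset: what is moved stays moved. The work goes in short steps, Python scripts to look and compute and a tool call to move; the robot and the scene stay as the last step left them, time stands still between calls to the robot, and variables do not carry over. Pictures are saved under pics/ and viewed, at most 10 in all, crops included, and the job is handed in when it is done.

Besides the shell and the picture viewer there is one more tool, called after ">>>" as name(argument=value, ...) on one line, values as JSON. carry_out: Moves the arm, as the interface text tells. Shifts and turns lie within -1 to 1; 1 stands for 0.04 m of shift or 4 degrees of turn. Its arguments: {"type":"object","properties":{"deltas":{"type":"array","items":{"type":"object","properties":{"x":{"type":"number"},"y":{"type":"number"},"z":{"type":"number"},"spin":{"type":"number"},"claw":{"type":"number"}}}}},"required":["deltas"]}

```bash
ls; mkdir -p pics
python3 - <<'E'
from plant import bot
import cv2
o=bot.get_obs();print({k:o[k] for k in('time','tcp_pos','tcp_rot','finger_gap','contact_force')})
ims=[]
for n in('scene','top'):
    im=bot.read_camera(n);cv2.imwrite(f'pics/{n}0.png',im[:,:,::-1]);print(n,bot.camera_info(n))
print(bot.camera_info('wrist'))
E
```

```text
pics
{'time': 0.0, 'tcp_pos': array([0.16138011, 0.68067128, 0.18247388]), 'tcp_rot': array([[-9.73012837e-01,  2.30750780e-01, -3.09369856e-04],
       [ 2.30750983e-01,  9.73012211e-01, -1.10526351e-03],
       [ 4.59802295e-05, -1.14682299e-03, -9.99999341e-01]]), 'finger_gap': 0.09115137481769983, 'contact_force': array([-0.12758343,  0.91369389, -0.15793064])}
scene {'vfov': 49.36705835163447, 'cx': 252.23267417753996, 'cy': 192.16261181322835, 'pose': array([[ 0.8602584 , -0.44067199,  0.25644431,  0.8227456 ],
       [ 0.50976506,  0.73376895, -0.44913551, -0.45780221],
       [ 0.00975057,  0.51709895,  0.85587009,  1.01833   ],
       [ 0.        ,  0.        ,  0.        ,  1.        ]])}
top {'vfov': 47.008482566366766, 'cx': 255.9925892128166, 'cy': 187.68589680527447, 'pose': array([[ 0.02083553,  0.98565946, -0.1674554 ,  0.3370924 ],
       [-0.99968464,  0.02288761,  0.01033368,  0.020163  ],
       [ 0.01401814,  0.16718728,  0.98582549,  1.25121883],
       [ 0.        ,  0.        ,  0.        ,  1.        ]])}
{'vfov': 66.45873503143459, 'cx': 254.3417354801954, 'cy': 190.1696901399877, 'hand_eye': array([[ 1.17482710e-03,  9.70978664e-01,  2.39163235e-01,
         6.76218279e-02],
       [ 9.99998961e-01, -9.40948479e-04, -1.09207831e-03,
        -4.61043460e-04],
       [-8.35344455e-04,  2.39164269e-01, -9.70978761e-01,
        -2.01953788e-01],
       [ 0.00000000e+00,  0.00000000e+00,  0.00000000e+00,
         1.00000000e+00]])}
```

View pics/top0.png

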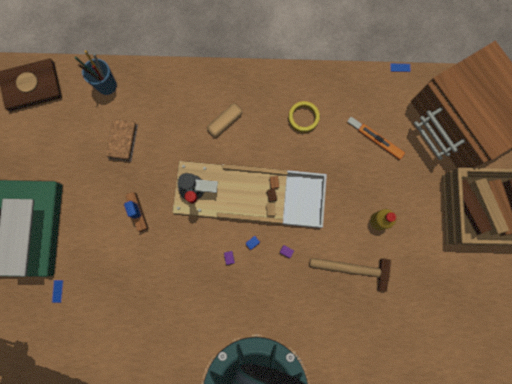

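View pics/scene0.png

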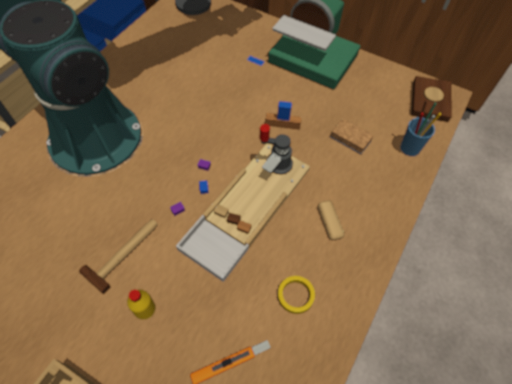

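The top view shows the board horizontal: bolt end at about (187,185), tray at (305,198), red knob (190,197), offcuts near (272,195). The scraper is at (136,212), to the left of the board (+y). The scene view agrees, with the scraper at (283,115) and the knob at (265,131). Blue and purple decoys lie on the near side.

```bash
cat > h.py <<'E'
import numpy as np, cv2
from plant import bot
def K(n):
    c=bot.camera_info(n); f=192/np.tan(np.radians(c['vfov'])/2)
    if 'pose' in c: T=c['pose']
    else:
        o=bot.get_obs(); W=np.eye(4);W[:3,:3]=o['tcp_rot'];W[:3,3]=o['tcp_pos'];T=W@c['hand_eye']
    return f,c['cx'],c['cy'],np.array(T)
def ray(k,u,v):
    f,cx,cy,T=k; d=T[:3,:3]@np.array([(u-cx)/f,-(v-cy)/f,-1]); return T[:3,3],d
def onz(k,u,v,z):
    p,d=ray(k,u,v); return p+d*(z-p[2])/d[2]
def proj(k,P):
    f,cx,cy,T=k; q=T[:3,:3].T@(np.array(P)-T[:3,3]); return cx+f*q[0]/-q[2], cy-f*q[1]/-q[2]
def tool(target):  # world shift -> tool units
    o=bot.get_obs(); return o['tcp_rot'].T@(np.array(target)-o['tcp_pos'])/0.04
def tri(k1,p1,k2,p2):
    a,d=ray(k1,*p1);b,e=ray(k2,*p2);d/=np.linalg.norm(d);e/=np.linalg.norm(e)
    s=np.linalg.lstsq(np.c_[d,-e],b-a,rcond=None)[0]; x,y=a+s[0]*d,b+s[1]*e
    return (x+y)/2,np.linalg.norm(x-y)
def blobs(im,lo,hi,amin=8):
    m=cv2.inRange(cv2.cvtColor(im,cv2.COLOR_RGB2HSV),lo,hi)
    n,l,s,c=cv2.connectedComponentsWithStats(m)
    return m,[(c[i].round(1),s[i]) for i in range(1,n) if s[i][4]>=amin]
E
python3 - <<'E'
from h import *
t=cv2.imread('pics/top0.png');s=cv2.imread('pics/scene0.png')
cv2.imwrite('pics/a.png',cv2.resize(t[150:245,110:340],None,fx=3.45,fy=3.45,interpolation=cv2.INTER_CUBIC))
cv2.imwrite('pics/b.png',cv2.resize(s[90:290,170:350],None,fx=3,fy=3,interpolation=cv2.INTER_CUBIC))
for n,i in(('top',t),('scene',s)):
    rgb=i[:,:,::-1].copy()
    print(n,'blue',blobs(rgb,(105,150,60),(125,255,255))[1]);print('red',[b for b in blobs(rgb,(0,190,90),(4,255,255))[1]+blobs(rgb,(174,190,90),(180,255,255))[1]])
E
```

```text
top blue [(array([399.9,  67.4]), array([392,  64,  17,   7, 104], dtype=int32)), (array([130.7, 208.7]), array([125, 202,  12,  15, 122], dtype=int32)), (array([252.3, 242.8]), array([247, 237,  12,  12,  77], dtype=int32)), (array([ 57., 291.]), array([ 53, 281,   9,  21, 149], dtype=int32))]
red []
scene blue [(array([108.3,  18.8]), array([  78,    0,   67,   50, 1996], dtype=int32)), (array([255.1,  60.2]), array([249,  57,  13,   7,  39], dtype=int32)), (array([283.9, 110.2]), array([278, 103,  13,  16, 162], dtype=int32)), (array([203.1, 186.5]), array([200, 182,   7,  10,  64], dtype=int32))]
red [(array([422. , 113.5]), array([421, 112,   3,   4,   8], dtype=int32)), (array([264.6, 131.6]), array([261, 124,   8,  17, 111], dtype=int32)), (array([134.3, 294.9]), array([130, 290,  10,  11,  78], dtype=int32))]
```

View pics/a.png

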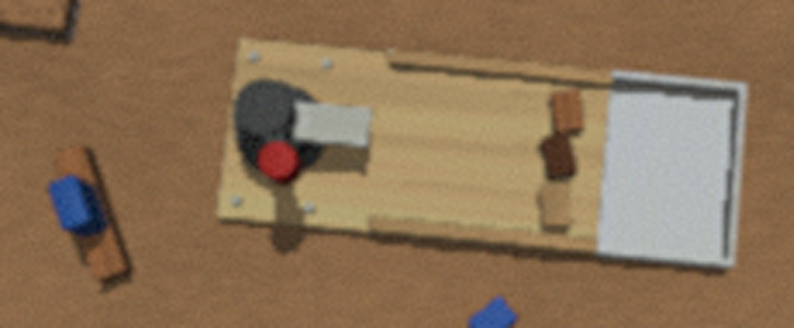

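View pics/b.png

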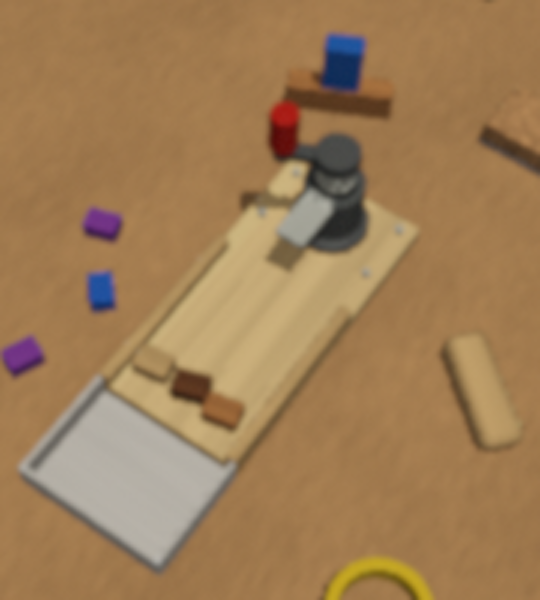

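The enlarged top view shows board corners at crop (240,38) and (218,218), and the bed edge at (613,75)-(597,254). The offcuts are at (567,112), (558,157) and (556,205). The scraper block is tilted, with corners (57,152), (85,147), (130,268) and (103,282), and the knob is at (278,160).

Run:
```python
from h import *
k=K('top');ks=K('scene');np.set_printoptions(precision=4,suppress=True)
A=lambda u,v:(110+(u+.5)/3.45-.5,150+(v+.5)/3.45-.5)
B=lambda u,v:(170+u/3,90+v/3)
W=[onz(k,*A(*p),.02)[:2] for p in((240,38),(218,218),(613,75),(597,254))]
S=[onz(ks,*B(*p),.02)[:2] for p in((418,232),(290,163))] # +x+y corner, -x+y corner(partly hidden)
M=np.array([(.075,.21),(-.075,.21),(.072,-.1),(-.072,-.1)])
def fit(M,W):
    M=np.array(M);W=np.array(W);a=M-M.mean(0);b=W-W.mean(0)
    th=np.arctan2((a[:,0]*b[:,1]-a[:,1]*b[:,0]).sum(),(a*b).sum());R=np.array([[np.cos(th),-np.sin(th)],[np.sin(th),np.cos(th)]])
    t=W.mean(0)-R@M.mean(0);return th,R,t,W-(M@R.T+t)
th,R,t,e=fit(M,W);print('board',np.degrees(th),t,e,W,'scene corner',S)
bw=lambda x,y:R@[x,y]+t
print('boss',bw(0,.165))
for n,p in(('med',(567,112)),('dark',(558,157)),('light',(556,205))):
    q=onz(k,*A(*p),.038)[:2];print(n,q,R.T@(q-t))
c=[onz(k,*A(*p),.035)[:2] for p in((57,152),(85,147),(130,268),(103,282))];print('scr',c,np.mean(c,0))
d=(c[0]+c[1]-c[2]-c[3]);print('scr xdir deg',np.degrees(np.arctan2(d[1],d[0])))
print('handle top',tri(k,A(70,205),ks,B(345,47)))
print('knob top',tri(k,A(278,158),ks,B(286,110)))
```

```text
board -4.278645920504855 [0.5288 0.024 ] [[ 0.0001 -0.    ]
 [-0.0001 -0.0009]
 [ 0.0023  0.    ]
 [-0.0023  0.0009]] [array([0.6193, 0.2278]), array([0.4696, 0.2381]), array([ 0.5954, -0.081 ]), array([ 0.4472, -0.0694])] scene corner [array([0.6227, 0.2238]), array([0.4753, 0.2327])]
boss [0.5411 0.1886]
med [ 0.5602 -0.0425] [ 0.0363 -0.064 ]
dark [ 0.5231 -0.0358] [-0.0012 -0.0601]
light [ 0.4842 -0.0348] [-0.0401 -0.062 ]
scr [array([0.5184, 0.3675]), array([0.523 , 0.3453]), array([0.4265, 0.3031]), array([0.4149, 0.3238])] [0.4707 0.3349]
scr xdir deg 23.223982935992165
handle top (array([0.4715, 0.3419, 0.0835]), np.float64(0.0033075204525494844))
knob top (array([0.4976, 0.1709, 0.1774]), np.float64(0.0030010386692056927))
```

>>> carry_out(deltas=[{"x":-0.8,"y":-0.55,"z":-0.1},{"x":-0.8,"y":-0.55,"z":-0.1},{"x":-0.8,"y":-0.55,"z":-0.1},{"x":-0.8,"y":-0.55,"z":-0.1},{"x":-0.8,"y":-0.55,"z":-0.1},{"x":-0.8,"y":-0.55,"z":-0.1},{"x":-0.8,"y":-0.55,"z":-0.1},{"x":-0.8,"y":-0.55,"z":-0.1},{"x":-0.8,"y":-0.55,"z":-0.1},{"x":-0.8,"y":-0.55,"z":-0.1},{"x":-0.8,"y":-0.55,"z":-0.1},{"x":-0.8,"y":-0.5}])

```text
$.deltas[0]: bad value
```

>>> carry_out(deltas=[{"spin":-1},{"spin":-1},{"spin":-1},{"spin":-1},{"spin":-1},{"spin":-1},{"spin":-1},{"spin":-1},{"spin":-1},{},{}])

```text
$.deltas[0]: bad value
```

Run:
```python
from h import *
o=bot.get_obs();print(o['time'],o['tcp_pos'],o['tcp_rot'],o['contact_force'])
k=K('wrist');im=bot.read_camera('wrist');cv2.imwrite('pics/w1.png',im[:,:,::-1])
m,b=blobs(im,(105,130,50),(125,255,255),100)
print(b)
for c,s in b:
    print(onz(k,*c,.095), onz(k,*c,.06))
```

```text
0.1 [0.16140593 0.68074703 0.18255577] [[-9.73026741e-01  2.30692243e-01 -2.26578370e-04]
 [ 2.30692354e-01  9.73026276e-01 -9.51048317e-04]
 [ 1.06723858e-06 -9.77665341e-04 -9.99999522e-01]] [-0.15588961 -0.63627017 -0.19904087]
[]
```

View pics/w1.png

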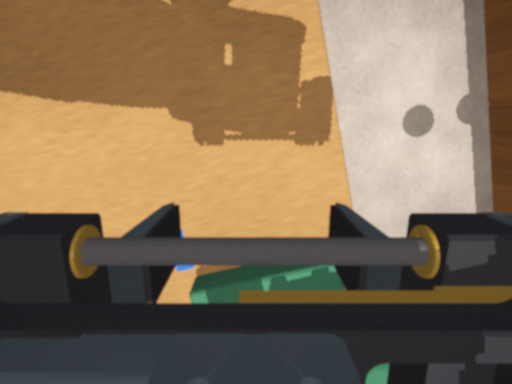

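The view shows the table at the start pose, because both moves were refused: each row needs all five fields. The finger tips are at (170,215) and (340,215).

>>> carry_out(deltas=[{"x":-0.8,"y":-0.55,"z":-0.1,"spin":0,"claw":91},{"x":-0.8,"y":-0.55,"z":-0.1,"spin":0,"claw":91},{"x":-0.8,"y":-0.55,"z":-0.1,"spin":0,"claw":91},{"x":-0.8,"y":-0.55,"z":-0.1,"spin":0,"claw":91},{"x":-0.8,"y":-0.55,"z":-0.1,"spin":0,"claw":91},{"x":-0.8,"y":-0.55,"z":-0.1,"spin":0,"claw":91},{"x":-0.8,"y":-0.55,"z":-0.1,"spin":0,"claw":91},{"x":-0.8,"y":-0.55,"z":-0.1,"spin":0,"claw":91},{"x":-0.8,"y":-0.55,"z":-0.1,"spin":0,"claw":91},{"x":-0.8,"y":-0.55,"z":-0.1,"spin":0,"claw":91},{"x":-0.8,"y":-0.55,"z":-0.1,"spin":0,"claw":91},{"x":-0.8,"y":-0.5,"z":0,"spin":0,"claw":91}])

```text
time: 1.15
tcp_pos: [0.4759, 0.336, 0.2279]
tcp_rot: [[-0.973, 0.231, 0.001], [0.231, 0.973, 0.001], [-0.001, 0.001, -1.0]]
contact_force: [-0.4, 0.6, 0.4]
finger_gap: 0.091
grasp_force: 0.0
```

>>> carry_out(deltas=[{"x":0,"y":0,"z":0,"spin":-1,"claw":91},{"x":0,"y":0,"z":0,"spin":-1,"claw":91},{"x":0,"y":0,"z":0,"spin":-1,"claw":91},{"x":0,"y":0,"z":0,"spin":-1,"claw":91},{"x":0,"y":0,"z":0,"spin":-1,"claw":91},{"x":0,"y":0,"z":0,"spin":-1,"claw":91},{"x":0,"y":0,"z":0,"spin":-1,"claw":91},{"x":0,"y":0,"z":0,"spin":-1,"claw":91},{"x":0,"y":0,"z":0,"spin":-1,"claw":91},{"x":0,"y":0,"z":0,"spin":0,"claw":91},{"x":0,"y":0,"z":0,"spin":0,"claw":91}])

```text
time: 2.07
tcp_pos: [0.4746, 0.3376, 0.227]
tcp_rot: [[-0.924, -0.383, -0.0], [-0.383, 0.924, -0.0], [0.0, -0.0, -1.0]]
contact_force: [-0.1, -0.5, 0.6]
finger_gap: 0.0909
grasp_force: 0.0
```

Run:
```python
from h import *
o=bot.get_obs();print(o['time'],o['tcp_pos'],o['tcp_rot'],o['contact_force'])
k=K('wrist');im=bot.read_camera('wrist');cv2.imwrite('pics/w2.png',im[:,:,::-1])
m,b=blobs(im,(105,130,50),(125,255,255),100)
print(b)
for c,s in b:
    print(onz(k,*c,.095), onz(k,*c,.06))
```

```text
2.0667 [0.47460547 0.33755359 0.2270066 ] [[-9.23614154e-01 -3.83323442e-01 -1.82839658e-04]
 [-3.83323425e-01  9.23614171e-01 -1.20526323e-04]
 [ 2.15073864e-04 -4.12330937e-05 -9.99999976e-01]] [-0.138164   -0.49247433  0.62084046]
[(array([46.1, 11.7]), array([ 28,   0,  37,  26, 691], dtype=int32)), (array([460.6,  73.1]), array([443,  50,  36,  47, 720], dtype=int32)), (array([258.5, 173.5]), array([250, 155,  19,  37, 642], dtype=int32))]
[0.39652808 0.07524678 0.095     ] [0.3949019  0.05047374 0.06      ]
[0.2843112  0.49742966 0.095     ] [0.2709249  0.51690063 0.06      ]
[0.46780259 0.34025202 0.095     ] [0.47364586 0.34325105 0.06      ]
```

View pics/w2.png

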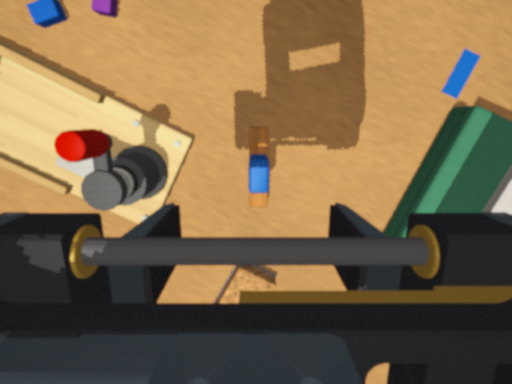

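The wrist view shows the scraper aligned with the image vertical: block x≈249-270, y 127-205, blue handle at (259,173). So the yaw is right. The knob is at (80,146) and the bolt head at (105,188).

Run:
```python
from h import *
k=K('wrist')
a=onz(k,259,175,.095);b=onz(k,259,166.5,.035);print(a,b)
im=cv2.imread('pics/w2.png')[:,:,::-1].copy();m,_=blobs(im,(105,130,50),(125,255,255));m[:,:230]=0;m[:,290:]=0
ys=np.arange(156,192,5);print([(y,np.flatnonzero(m[y]).min(),np.flatnonzero(m[y]).max()) for y in ys])
c=(a+b)/2;print(tool([c[0],c[1],.045]))
```

```text
[0.46920163 0.3414717  0.095     ] [0.46865442 0.34227962 0.035     ]
[(np.int64(156), np.int64(251), np.int64(265)), (np.int64(161), np.int64(251), np.int64(267)), (np.int64(166), np.int64(250), np.int64(268)), (np.int64(171), np.int64(250), np.int64(267)), (np.int64(176), np.int64(250), np.int64(267)), (np.int64(181), np.int64(250), np.int64(267)), (np.int64(186), np.int64(250), np.int64(267)), (np.int64(191), np.int64(251), np.int64(265))]
[0.08850205 0.15432352 4.55042881]
```

>>> carry_out(deltas=[{"x":0.09,"y":0.15,"z":0.5,"spin":0,"claw":70},{"x":0,"y":0,"z":0.9,"spin":0,"claw":70},{"x":0,"y":0,"z":0.9,"spin":0,"claw":70},{"x":0,"y":0,"z":0.9,"spin":0,"claw":70},{"x":0,"y":0,"z":0.8,"spin":0,"claw":70},{"x":0,"y":0,"z":0.55,"spin":0,"claw":70},{"x":0,"y":0,"z":0,"spin":0,"claw":70},{"x":0,"y":0,"z":0,"spin":0,"claw":15},{"x":0,"y":0,"z":0,"spin":0,"claw":15},{"x":0,"y":0,"z":0,"spin":0,"claw":15},{"x":0,"y":0,"z":0,"spin":0,"claw":15},{"x":0,"y":0,"z":0,"spin":0,"claw":15}])

```text
time: 3.12
tcp_pos: [0.4697, 0.3422, 0.0464]
tcp_rot: [[-0.923, -0.385, 0.002], [-0.385, 0.923, 0.001], [-0.002, 0.0, -1.0]]
contact_force: [-0.3, -0.4, 0.2]
finger_gap: 0.0396
grasp_force: 0.0
```

>>> carry_out(deltas=[{"x":0,"y":0,"z":0,"spin":0,"claw":15},{"x":0,"y":0,"z":0,"spin":0,"claw":15},{"x":0,"y":0,"z":0,"spin":0,"claw":15},{"x":0,"y":0,"z":0,"spin":0,"claw":15}])

```text
time: 3.45
tcp_pos: [0.4692, 0.3419, 0.0455]
tcp_rot: [[-0.923, -0.385, 0.0], [-0.385, 0.923, 0.0], [-0.0, 0.0, -1.0]]
contact_force: [-1.7, -0.5, 6.4]
finger_gap: 0.0237
grasp_force: 29.9
```

>>> carry_out(deltas=[{"x":0,"y":0,"z":-0.5,"spin":0,"claw":15},{"x":0,"y":0,"z":-0.8,"spin":0,"claw":15},{"x":0,"y":0,"z":-0.8,"spin":0,"claw":15},{"x":0,"y":0,"z":-0.8,"spin":0.9,"claw":15},{"x":0,"y":0,"z":-0.8,"spin":0.9,"claw":15},{"x":0,"y":0,"z":-0.8,"spin":0.9,"claw":15},{"x":0,"y":0,"z":-0.6,"spin":0.9,"claw":15},{"x":0,"y":0,"z":0,"spin":0.9,"claw":15},{"x":0,"y":0,"z":0,"spin":0.9,"claw":15},{"x":0,"y":0,"z":0,"spin":0.9,"claw":15},{"x":0,"y":0,"z":0,"spin":0.43,"claw":15},{"x":0,"y":0,"z":0,"spin":0,"claw":15}])

```text
time: 4.45
tcp_pos: [0.4688, 0.3416, 0.2488]
tcp_rot: [[-0.997, 0.076, -0.001], [0.076, 0.997, -0.0], [0.001, -0.0, -1.0]]
contact_force: [0.4, -0.0, -2.5]
finger_gap: 0.024
grasp_force: 29.9
```

>>> carry_out(deltas=[{"x":-0.2,"y":-0.5,"z":0,"spin":0,"claw":15},{"x":-0.2,"y":-0.8,"z":0,"spin":0,"claw":15},{"x":-0.2,"y":-0.8,"z":0,"spin":0,"claw":15},{"x":-0.2,"y":-0.8,"z":0,"spin":0,"claw":15},{"x":-0.2,"y":-0.8,"z":0,"spin":0,"claw":15},{"x":-0.2,"y":-0.8,"z":0,"spin":0,"claw":15},{"x":-0.2,"y":-0.8,"z":0,"spin":0,"claw":15},{"x":-0.2,"y":-0.8,"z":0,"spin":0,"claw":15},{"x":-0.2,"y":-0.8,"z":0,"spin":0,"claw":15},{"x":-0.28,"y":-0.8,"z":0,"spin":0,"claw":15},{"x":0,"y":0,"z":0,"spin":0,"claw":15},{"x":0,"y":0,"z":0,"spin":0,"claw":15}])

```text
time: 5.45
tcp_pos: [0.5292, 0.0271, 0.2489]
tcp_rot: [[-0.997, 0.076, -0.001], [0.076, 0.997, -0.0], [0.001, -0.0, -1.0]]
contact_force: [-0.1, -0.4, -2.7]
finger_gap: 0.0238
grasp_force: 30.0
```

Run:
```python
from h import *
o=bot.get_obs();print(o['time'],o['tcp_pos'],o['tcp_rot'],o['finger_gap'])
im=bot.read_camera('wrist');cv2.imwrite('pics/w3.png',im[:,:,::-1])
t=bot.read_camera('top');cv2.imwrite('pics/t3.png',cv2.resize(t[130:260,150:340],None,fx=4,fy=4,interpolation=cv2.INTER_CUBIC)[:,:,::-1])
```

```text
5.45 [0.5291842  0.02709253 0.24886288] [[-9.97126294e-01  7.57554032e-02 -5.22683733e-04]
 [ 7.57554175e-02  9.97126430e-01 -7.58580101e-06]
 [ 5.20607099e-04 -4.71601260e-05 -9.99999863e-01]] 0.02376917080647703
```

View pics/w3.png

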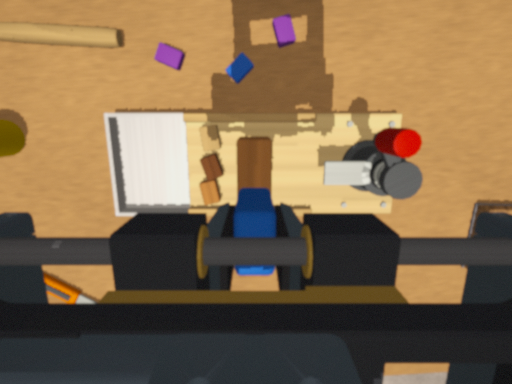

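The wrist view shows the scraper over the bed, parallel to the fences. The board's near edge is at y≈113 and its far edge at y≈213. The offcuts at (209,137), (211,166) and (209,190) lie left of the scraper, and the tray is farther left.

Run:
```python
from h import *
k=K('wrist');np.set_printoptions(precision=4,suppress=True)
im=cv2.imread('pics/w3.png')
g=cv2.cvtColor(im,cv2.COLOR_BGR2HSV).astype(int)
for p,l in(((401,114),(-75,210)),((390,212.5),(75,210)),((187,113),(-75,-100)),((189,213),(75,-100)),((106,113),(-72,-207)),((118,215),(72,-207))):
    q=onz(k,*p,.02 if p[0]>130 else .03);o=bot.get_obs();print(l,q,1000*(o['tcp_rot'].T@(q-o['tcp_pos']))[:2])
for c in(160,210,300,340): print(c,[tuple(im[r,c]) [0] for r in range(108,132)],[im[r,c][0] for r in range(198,218)])
for z,p in((.055,(254,138)),): pass
```

```text
(-75, 210) [0.471  0.2424 0.02  ] [ 73.3794 208.7784]
(75, 210) [0.6178 0.2323 0.02  ] [-73.7812 209.5541]
(-75, -100) [ 0.4475 -0.0612  0.02  ] [ 74.3938 -95.7435]
(75, -100) [ 0.596  -0.0772  0.02  ] [ -74.8601 -100.6681]
(-72, -207) [ 0.4396 -0.1711  0.03  ] [  74.1043 -205.9532]
(72, -207) [ 0.5882 -0.1819  0.03  ] [ -74.8143 -205.6592]
160 [np.uint8(82), np.uint8(65), np.uint8(61), np.uint8(80), np.uint8(134), np.uint8(182), np.uint8(208), np.uint8(216), np.uint8(218), np.uint8(218), np.uint8(219), np.uint8(218), np.uint8(218), np.uint8(218), np.uint8(218), np.uint8(219), np.uint8(219), np.uint8(219), np.uint8(218), np.uint8(219), np.uint8(219), np.uint8(219), np.uint8(219), np.uint8(220)] [np.uint8(223), np.uint8(223), np.uint8(223), np.uint8(223), np.uint8(217), np.uint8(199), np.uint8(163), np.uint8(134), np.uint8(126), np.uint8(115), np.uint8(101), np.uint8(95), np.uint8(94), np.uint8(89), np.uint8(78), np.uint8(55), np.uint8(31), np.uint8(27), np.uint8(30), np.uint8(31)]
210 [np.uint8(78), np.uint8(63), np.uint8(56), np.uint8(50), np.uint8(56), np.uint8(60), np.uint8(68), n
[... 1126 characters left out ...]
, np.uint8(110), np.uint8(101), np.uint8(93)]
340 [np.uint8(92), np.uint8(90), np.uint8(79), np.uint8(67), np.uint8(70), np.uint8(99), np.uint8(127), np.uint8(145), np.uint8(149), np.uint8(154), np.uint8(155), np.uint8(155), np.uint8(155), np.uint8(154), np.uint8(155), np.uint8(155), np.uint8(154), np.uint8(154), np.uint8(152), np.uint8(151), np.uint8(149), np.uint8(149), np.uint8(148), np.uint8(149)] [np.uint8(137), np.uint8(137), np.uint8(139), np.uint8(138), np.uint8(137), np.uint8(136), np.uint8(139), np.uint8(143), np.uint8(149), np.uint8(147), np.uint8(146), np.uint8(144), np.uint8(144), np.uint8(138), np.uint8(119), np.uint8(81), np.uint8(46), np.uint8(28), np.uint8(25), np.uint8(28)]
```

>>> carry_out(deltas=[{"x":0,"y":0,"z":0.8,"spin":0,"claw":15},{"x":0,"y":0,"z":0.8,"spin":0,"claw":15},{"x":0,"y":0,"z":0.8,"spin":0,"claw":15},{"x":0,"y":0,"z":0.8,"spin":0,"claw":15},{"x":0,"y":0,"z":0.6,"spin":0,"claw":15},{"x":0,"y":0,"z":0.4,"spin":0,"claw":15},{"x":0,"y":0,"z":0.25,"spin":0,"claw":15},{"x":0,"y":0,"z":0.1,"spin":0,"claw":15},{"x":0,"y":0,"z":0,"spin":0,"claw":15},{"x":0,"y":0,"z":0,"spin":0,"claw":15}])

```text
time: 6.38
tcp_pos: [0.5297, 0.0288, 0.068]
tcp_rot: [[-0.997, 0.074, 0.001], [0.074, 0.997, 0.0], [-0.001, 0.0, -1.0]]
contact_force: [0.6, 0.7, -2.3]
finger_gap: 0.0238
grasp_force: 30.0
```

>>> carry_out(deltas=[{"x":0,"y":-0.15,"z":0,"spin":0,"claw":15},{"x":0,"y":-0.15,"z":0,"spin":0,"claw":15},{"x":0,"y":-0.15,"z":0,"spin":0,"claw":15},{"x":0,"y":-0.15,"z":0,"spin":0,"claw":15},{"x":0,"y":-0.15,"z":0,"spin":0,"claw":15},{"x":0,"y":-0.15,"z":0,"spin":0,"claw":15},{"x":0,"y":-0.15,"z":0,"spin":0,"claw":15},{"x":0,"y":-0.15,"z":0,"spin":0,"claw":15},{"x":0,"y":-0.15,"z":0,"spin":0,"claw":15},{"x":0,"y":-0.15,"z":0,"spin":0,"claw":15}])

```text
time: 7.22
tcp_pos: [0.5246, -0.032, 0.0671]
tcp_rot: [[-0.997, 0.074, -0.0], [0.074, 0.997, 0.0], [0.0, 0.0, -1.0]]
contact_force: [0.0, 1.0, -1.7]
finger_gap: 0.024
grasp_force: 30.0
```

>>> carry_out(deltas=[{"x":0,"y":-0.15,"z":0,"spin":0,"claw":15},{"x":0,"y":-0.15,"z":0,"spin":0,"claw":15},{"x":0,"y":-0.15,"z":0,"spin":0,"claw":15},{"x":0,"y":-0.15,"z":0,"spin":0,"claw":15},{"x":0,"y":-0.15,"z":0,"spin":0,"claw":15},{"x":0,"y":-0.15,"z":0,"spin":0,"claw":15},{"x":0,"y":-0.15,"z":0,"spin":0,"claw":15},{"x":0,"y":-0.15,"z":0,"spin":0,"claw":15},{"x":0,"y":-0.15,"z":0,"spin":0,"claw":15},{"x":0,"y":-0.15,"z":0,"spin":0,"claw":15},{"x":0,"y":0,"z":0,"spin":0,"claw":15}])

```text
time: 8.13
tcp_pos: [0.5203, -0.0922, 0.0672]
tcp_rot: [[-0.997, 0.075, 0.0], [0.075, 0.997, -0.0], [-0.0, -0.0, -1.0]]
contact_force: [0.6, -0.3, -1.6]
finger_gap: 0.0236
grasp_force: 30.0
```

Run:
```python
from h import *
im=bot.read_camera('wrist');s=bot.read_camera('scene')
a=im[40:230,60:440];b=s[120:310,130:340]
cv2.imwrite('pics/w4.png',np.hstack([cv2.resize(x,None,fx=f,fy=f,interpolation=cv2.INTER_CUBIC) for x,f in((a,1.0),(b,2.0)) for x in [x]][1:])[:,:,::-1])
cv2.imwrite('pics/w4w.png',im[:,:,::-1])
```

```text
(no output)
```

View pics/w4.png

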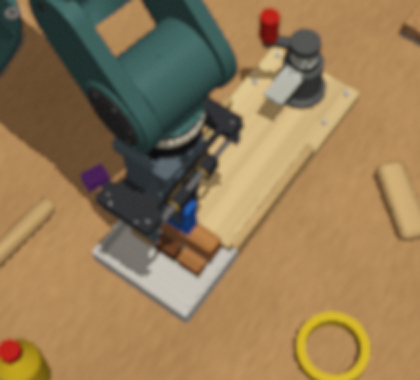

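The scene view shows the offcuts pushed off the bed into the tray at about (185,250), with the scraper still over the edge. I'll lift it, check the tray, and carry the scraper back.

>>> carry_out(deltas=[{"x":0,"y":0,"z":-0.4,"spin":0,"claw":15},{"x":0,"y":0,"z":-0.8,"spin":0,"claw":15},{"x":0,"y":0,"z":-0.8,"spin":0,"claw":15},{"x":0,"y":0,"z":-0.8,"spin":0,"claw":15},{"x":0,"y":0,"z":-0.8,"spin":0,"claw":15},{"x":0,"y":0,"z":-0.8,"spin":0,"claw":15},{"x":0,"y":0.4,"z":-0.2,"spin":0,"claw":15},{"x":0,"y":0.8,"z":0,"spin":0,"claw":15},{"x":0,"y":0.8,"z":0,"spin":0,"claw":15},{"x":0,"y":0.8,"z":0,"spin":0,"claw":15},{"x":0,"y":0.2,"z":0,"spin":0,"claw":15},{"x":0,"y":0,"z":0,"spin":0,"claw":15}])

```text
time: 9.23
tcp_pos: [0.529, 0.0304, 0.2511]
tcp_rot: [[-0.997, 0.071, -0.0], [0.071, 0.997, 0.0], [0.0, 0.0, -1.0]]
contact_force: [0.0, -1.2, -1.1]
finger_gap: 0.0237
grasp_force: 30.0
```

Run:
```python
from h import *
im=bot.read_camera('wrist');s=bot.read_camera('scene')
a=cv2.resize(im[60:240,60:420],None,fx=2,fy=2,interpolation=cv2.INTER_CUBIC)
cv2.imwrite('pics/w5.png',a[:,:,::-1])
```

```text
(no output)
```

View pics/w5.png

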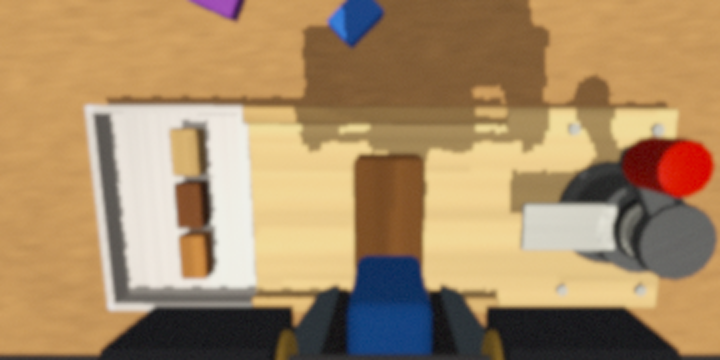

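All three offcuts lie in the tray, at (186,150), (191,203) and (196,252) in this crop, and the bed is clear. Next is returning the scraper.

>>> carry_out(deltas=[{"x":0.1,"y":0.5,"z":0,"spin":0,"claw":15},{"x":0.22,"y":0.8,"z":0,"spin":0,"claw":15},{"x":0.22,"y":0.8,"z":0,"spin":0,"claw":15},{"x":0.22,"y":0.8,"z":0,"spin":0,"claw":15},{"x":0.22,"y":0.8,"z":0,"spin":0,"claw":15},{"x":0.22,"y":0.8,"z":0,"spin":0,"claw":15},{"x":0.22,"y":0.8,"z":0,"spin":0,"claw":15},{"x":0.22,"y":0.8,"z":0,"spin":0,"claw":15},{"x":0.22,"y":0.8,"z":0,"spin":0,"claw":15},{"x":0.2,"y":0.76,"z":0,"spin":0,"claw":15},{"x":0,"y":0,"z":0,"spin":0,"claw":15}])

```text
time: 10.25
tcp_pos: [0.4696, 0.343, 0.2511]
tcp_rot: [[-0.997, 0.073, 0.0], [0.073, 0.997, 0.001], [-0.0, 0.001, -1.0]]
contact_force: [0.7, -0.2, -2.1]
finger_gap: 0.0237
grasp_force: 30.0
```

>>> carry_out(deltas=[{"x":0,"y":0,"z":0.5,"spin":0,"claw":15},{"x":0,"y":0,"z":0.8,"spin":0,"claw":15},{"x":0,"y":0,"z":0.8,"spin":0,"claw":15},{"x":0,"y":0,"z":0.8,"spin":0,"claw":15},{"x":0,"y":0,"z":0.8,"spin":0,"claw":15},{"x":0,"y":0,"z":0.6,"spin":0,"claw":15},{"x":0,"y":0,"z":0.35,"spin":0,"claw":15},{"x":0,"y":0,"z":0.2,"spin":0,"claw":15},{"x":0,"y":0,"z":0.15,"spin":0,"claw":15},{"x":0,"y":0,"z":0.09,"spin":0,"claw":15},{"x":0,"y":0,"z":0,"spin":0,"claw":15},{"x":0,"y":0,"z":0,"spin":0,"claw":15}])

```text
time: 11.25
tcp_pos: [0.4703, 0.3402, 0.0483]
tcp_rot: [[-0.997, 0.074, 0.001], [0.074, 0.997, 0.001], [-0.001, 0.001, -1.0]]
contact_force: [-0.9, -0.6, -1.9]
finger_gap: 0.0235
grasp_force: 30.0
```

>>> carry_out(deltas=[{"x":0,"y":0,"z":0.03,"spin":0,"claw":15},{"x":0,"y":0,"z":0.03,"spin":0,"claw":15},{"x":0,"y":0,"z":0,"spin":0,"claw":15},{"x":0,"y":0,"z":0,"spin":0,"claw":15}])

```text
time: 11.58
tcp_pos: [0.47, 0.3403, 0.0455]
tcp_rot: [[-0.997, 0.074, 0.001], [0.074, 0.997, 0.0], [-0.001, 0.0, -1.0]]
contact_force: [-0.3, -0.2, 0.4]
finger_gap: 0.0241
grasp_force: 30.0
```

>>> carry_out(deltas=[{"x":0,"y":0,"z":0,"spin":0,"claw":60},{"x":0,"y":0,"z":0,"spin":0,"claw":60},{"x":0,"y":0,"z":0,"spin":0,"claw":60},{"x":0,"y":0,"z":0,"spin":0,"claw":60},{"x":0,"y":0,"z":-0.4,"spin":0,"claw":60},{"x":0,"y":0,"z":-0.8,"spin":0,"claw":60},{"x":0,"y":0,"z":-0.9,"spin":0,"claw":60},{"x":0,"y":0,"z":-0.9,"spin":0,"claw":60},{"x":0,"y":0,"z":-0.9,"spin":0,"claw":60},{"x":0,"y":0,"z":-0.9,"spin":0,"claw":60},{"x":0,"y":0,"z":-0.8,"spin":0,"claw":60},{"x":0,"y":0,"z":0,"spin":0,"claw":60}])

```text
time: 12.58
tcp_pos: [0.4721, 0.3417, 0.276]
tcp_rot: [[-0.997, 0.074, 0.007], [0.074, 0.997, 0.005], [-0.007, 0.005, -1.0]]
contact_force: [1.5, -0.1, 0.7]
finger_gap: 0.0599
grasp_force: 0.0
```

>>> carry_out(deltas=[{"x":0,"y":-0.5,"z":0,"spin":0,"claw":60},{"x":0,"y":-0.7,"z":0,"spin":0,"claw":60},{"x":0,"y":-0.8,"z":0,"spin":0,"claw":60},{"x":0,"y":-0.5,"z":0,"spin":0,"claw":60},{"x":0,"y":0,"z":0,"spin":0,"claw":60},{"x":0,"y":0,"z":0,"spin":0,"claw":60}])

```text
time: 13.08
tcp_pos: [0.4624, 0.2398, 0.2692]
tcp_rot: [[-0.997, 0.076, 0.0], [0.076, 0.997, 0.0], [-0.0, 0.0, -1.0]]
contact_force: [-0.3, -0.7, 0.5]
finger_gap: 0.0598
grasp_force: 0.0
```

Run:
```python
from h import *
import pickle
k=K('wrist');im=bot.read_camera('wrist');o=bot.get_obs();print(o['time'],o['tcp_pos'],o['contact_force'])
cv2.imwrite('pics/w6.png',im[:,:,::-1]);pickle.dump(k,open('k6.pkl','wb'))
for r in (((0,170,70),(6,255,255)),((172,170,70),(180,255,255))):print(blobs(im,*r,60)[1])
hsv=cv2.cvtColor(im,cv2.COLOR_RGB2HSV)
print(blobs(im,(105,130,50),(125,255,255),100)[1])
```

```text
13.1333 [0.46248535 0.24047969 0.2691884 ] [-0.06761813  0.75389831 -0.33511606]
[(array([205.8, 208.3]), array([194, 199,  19,  25, 182], dtype=int32))]
[]
[(array([459.5,   8.7]), array([452,   0,  17,  19, 290], dtype=int32)), (array([105.4, 127.6]), array([ 93, 116,  26,  24, 366], dtype=int32)), (array([327.1, 169.6]), array([315, 154,  25,  32, 674], dtype=int32))]
```

View pics/w6.png

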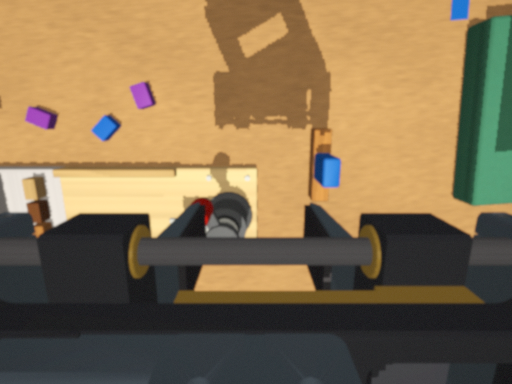

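The scraper stands upright on the table at (320,165). The knob is hidden behind the finger at (205,208), so I'll shift outward and triangulate it from two wrist views.

>>> carry_out(deltas=[{"x":-0.5,"y":0,"z":0,"spin":0,"claw":60},{"x":-0.8,"y":0,"z":0,"spin":0,"claw":60},{"x":-0.7,"y":0,"z":0,"spin":0,"claw":60},{"x":-0.4,"y":0,"z":0,"spin":0,"claw":60},{"x":0,"y":0,"z":0,"spin":0,"claw":60},{"x":0,"y":0,"z":0,"spin":0,"claw":60}])

```text
time: 13.63
tcp_pos: [0.5583, 0.234, 0.2684]
tcp_rot: [[-0.997, 0.074, -0.001], [0.074, 0.997, -0.0], [0.001, -0.0, -1.0]]
contact_force: [-1.0, 0.3, -0.2]
finger_gap: 0.0602
grasp_force: 0.0
```

```bash
cat > snap.py <<'E'
from h import *
import pickle,sys
def red(im):
    h=cv2.cvtColor(im,cv2.COLOR_RGB2HSV); m=((h[...,0]<6)|(h[...,0]>172))&(h[...,1]>170)&(h[...,2]>70)
    return h,m
if __name__=='__main__':
    n=sys.argv[1];k=K('wrist');im=bot.read_camera('wrist');o=bot.get_obs();print(o['time'],o['tcp_pos'],o['contact_force'])
    cv2.imwrite(f'pics/{n}.png',im[:,:,::-1]);pickle.dump(k,open(f'{n}.pkl','wb'))
    h,m=red(im)
    mt=(m&(h[...,2]>0.8*np.percentile(h[...,2][m],95))).astype(np.uint8)
    for mm in(m.astype(np.uint8),mt):
        nn,l,s,c=cv2.connectedComponentsWithStats(mm)
        for i in range(1,nn):
            if s[i][4]>60:
                cc=max(cv2.findContours((l==i).astype(np.uint8),0,1)[0],key=len);print(c[i],s[i],cv2.fitEllipse(cc))
E
python3 snap.py w7
```

```text
13.6833 [0.55764223 0.23390305 0.26856776] [-0.47341053  0.37152639 -0.59692585]
[191.58512397 127.82479339] [177 116  30  25 605] ((191.56448364257812, 127.83360290527344), (24.261205673217773, 29.791057586669922), 92.80814361572266)
[188.32332564 127.24018476] [177 116  24  24 433] ((188.32337951660156, 127.28042602539062), (22.617877960205078, 22.727041244506836), 32.14065933227539)
```

>>> carry_out(deltas=[{"x":0,"y":-0.5,"z":0,"spin":0,"claw":60},{"x":0,"y":-0.8,"z":0,"spin":0,"claw":60},{"x":0,"y":-0.7,"z":0,"spin":0,"claw":60},{"x":0,"y":0,"z":0,"spin":0,"claw":60},{"x":0,"y":0,"z":0,"spin":0,"claw":60}])

```text
time: 14.1
tcp_pos: [0.5514, 0.1531, 0.2694]
tcp_rot: [[-0.997, 0.075, 0.0], [0.075, 0.997, 0.0], [-0.0, 0.0, -1.0]]
contact_force: [0.1, -0.1, -0.0]
finger_gap: 0.06
grasp_force: 0.0
```

```bash
python3 snap.py w8
```

```text
14.15 [0.55162173 0.15384863 0.26938361] [0.08390644 0.17943776 0.71499745]
[270.25862069 128.86398467] [258 116  26  27 522] ((270.2610778808594, 128.87246704101562), (24.225082397460938, 25.688161849975586), 164.54751586914062)
[270.23781676 128.68421053] [258 116  26  26 513] ((270.2431335449219, 128.68157958984375), (24.069368362426758, 25.332857131958008), 159.8896026611328)
```

Run:
```python
from h import *
import pickle
k7=pickle.load(open('w7.pkl','rb'));k8=pickle.load(open('w8.pkl','rb'));kt=K('top')
print(tri(k7,(188.8,127.6),k8,(270,128.6)))
A=lambda u,v:(110+(u+.5)/3.45-.5,150+(v+.5)/3.45-.5)
for z in(.13,.14,.15,.16): print(z,onz(k7,188.8,127.6,z),onz(k8,270,128.6,z),onz(kt,*A(278,160),z))
# head: dark disk in w8
im=cv2.imread('pics/w8.png');g=cv2.cvtColor(im,cv2.COLOR_BGR2GRAY)
print(g[90:200:5,200:340:7])
c=cv2.HoughCircles(cv2.medianBlur(g,3),cv2.HOUGH_GRADIENT,1,8,param1=80,param2=14,minRadius=10,maxRadius=32);print(c)
```

```text
(array([0.49531623, 0.17301744, 0.17187226]), np.float64(0.00017866797409112376))
0.13 [0.49582762 0.16381857 0.13      ] [0.49702491 0.17512819 0.13      ] [0.5019719 0.1764647 0.13     ]
0.14 [0.49568424 0.16601753 0.14      ] [0.4966381  0.17462222 0.14      ] [0.50050136 0.17507067 0.14      ]
0.15 [0.49554086 0.16821649 0.15      ] [0.4962513  0.17411626 0.15      ] [0.49903083 0.17367663 0.15      ]
0.16 [0.49539748 0.17041545 0.16      ] [0.49586449 0.17361029 0.16      ] [0.49756029 0.1722826  0.16      ]
[[166 167 107 100 100 100 102 100  95 100 101  97 101  98 100  97  97  96
   97 162]
 [163 164 124 100  99 101 100 101 101 100  99  98  98  98  98  97  98  98
   97 160]
 [120 148 106 100  98  98  98 100  98  98  99  98  99  99  99  97  97 100
   97 162]
 [172 171 111 109 128 129 129 130 128 129 129 128 128 127 128 134 102 100
   98 166]
 [187 185 112 113 144 145 145 145 144 145 145 143 145 143 144 145 103 100
  100 165]
 [218 219 144 144 143 144 145 145 144 133  93 133 144 144 126 144 101  99
   95 163]
 [213 213 137 137 137 139 138 194 204  55  57  56 206 140 139 140  97  
[... 921 characters left out ...]
 113 206 164 168
  161 160]
 [205 205 205 204 204 205 204 205 206 206 194 120 117 115 169 203 164 164
  161 167]
 [205 204 203 203 203 202 202 203 203 201 201 199 192 196 201 199 159 163
  167 160]
 [210 209 209 209 209 209 208 209 206 205 208 208 208 208 175 196 166 162
  165 166]
 [115 108 115 111 171 212 212 213 213 214 214 214 213 215 216 208 164 163
  165 164]]
[[[285.5 161.5  22.1]
  [ 63.5 175.5  29.2]
  [278.5 155.5  25.7]
  [270.5 129.5  14.5]
  [ 53.5 127.5  24.6]
  [ 63.5 183.5  24.4]
  [179.5  32.5  25.4]
  [287.5 170.5  20.2]
  [ 82.5 178.5  10.6]
  [385.5  99.5  16.6]
  [ 73.5 172.5  20.2]
  [259.5 136.5  12.2]
  [ 70.5 128.5  17.2]
  [156.5  63.5  12.4]
  [242.5 119.5  12. ]]]
```

Run:
```python
from h import *
import pickle
from scipy.optimize import least_squares
for n,(c0,r0) in(('w8',(284,165)),('w7',None) if 0 else ('w8',(284,165)),):
    k=pickle.load(open(n+'.pkl','rb'));im=cv2.imread(f'pics/{n}.png').astype(int);g=im.mean(2)
    P=[]
    for a in np.radians(np.arange(-80,130,6)):   # image angle, x right y down
        r=np.arange(8,30,.5);v=[g[int(round(r0+q*np.sin(a))),int(round(c0+q*np.cos(a)))] for q in r]
        i=next((i for i in range(len(r)) if not 88<v[i]<138),None)
        if i: P.append((c0+r[i]*np.cos(a),r0+r[i]*np.sin(a),round(r[i],1)))
    P=np.array(P);print([p for p in P[:,2]])
    s=least_squares(lambda x:np.hypot(P[:,0]-x[0],P[:,1]-x[1])-x[2],[c0,r0,19],loss='soft_l1').x
    print(s)
    for z in(.125,.130,.135):print(z,onz(k,s[0],s[1],z))
print(tool([.4953,.173,.22]))
```

```text
[np.float64(12.0), np.float64(13.5), np.float64(12.5), np.float64(12.0), np.float64(10.5), np.float64(10.5), np.float64(11.0), np.float64(12.5), np.float64(14.5), np.float64(16.5), np.float64(19.0), np.float64(21.5), np.float64(21.0), np.float64(21.0), np.float64(21.0), np.float64(21.0), np.float64(20.5), np.float64(20.5), np.float64(20.5), np.float64(20.0), np.float64(20.5), np.float64(20.5), np.float64(20.0), np.float64(19.5), np.float64(19.5), np.float64(19.0), np.float64(19.5), np.float64(19.0), np.float64(19.0), np.float64(19.0), np.float64(18.0), np.float64(18.5), np.float64(18.0), np.float64(18.0), np.float64(19.0)]
[287.6314446  168.88514471  15.57025081]
0.125 [0.54586581 0.19351126 0.125     ]
0.13 [0.54497   0.1929965 0.13     ]
0.135 [0.54407419 0.19248174 0.135     ]
[np.float64(12.0), np.float64(13.5), np.float64(12.5), np.float64(12.0), np.float64(10.5), np.float64(10.5), np.float64(11.0), np.float64(12.5), np.float64(14.5), np.float64(16.5), np.float64(19.0), np.float64(21.5), np.float64(21.0), np.float64(21.0), np.float64(21.0), np.float64(21.0), np.float64(20.5), np.float64(20.5), np.float64(20.5), np.float64(20.0), np.float64(20.5), np.float64(20.5), np.float64(20.0), np.float64(19.5), np.float64(19.5), np.float64(19.0), np.float64(19.5), np.float64(19.0), np.float64(19.0), np.float64(19.0), np.float64(18.0), np.float64(18.5), np.float64(18.0), np.float64(18.0), np.float64(19.0)]
[287.6314446  168.88514471  15.57025081]
0.125 [0.54586581 0.19351126 0.125     ]
0.13 [0.54497   0.1929965 0.13     ]
0.135 [0.54407419 0.19248174 0.135     ]
[1.44025348 0.37205915 1.23421049]
```

>>> carry_out(deltas=[{"x":0.5,"y":0.12,"z":0,"spin":0,"claw":60},{"x":0.6,"y":0.15,"z":0,"spin":0,"claw":60},{"x":0.34,"y":0.1,"z":0,"spin":0,"claw":60},{"x":0,"y":0,"z":0.5,"spin":0,"claw":60},{"x":0,"y":0,"z":0.6,"spin":0,"claw":60},{"x":0,"y":0,"z":0.6,"spin":0,"claw":60},{"x":0,"y":0,"z":0.5,"spin":0,"claw":60},{"x":0,"y":0,"z":0.5,"spin":0,"claw":60},{"x":0,"y":0,"z":0.3,"spin":0,"claw":60},{"x":0,"y":0,"z":0.18,"spin":0,"claw":60},{"x":0,"y":0,"z":0,"spin":0,"claw":60},{"x":0,"y":0,"z":0,"spin":0,"claw":60}])

```text
time: 15.15
tcp_pos: [0.4961, 0.1729, 0.1424]
tcp_rot: [[-0.997, 0.074, 0.0], [0.074, 0.997, 0.0], [-0.0, 0.0, -1.0]]
contact_force: [0.4, 0.5, 0.7]
finger_gap: 0.0599
grasp_force: 0.0
```

```bash
python3 snap.py w9
python3 - <<'E'
from h import *
print(tool([.4953,.173,.142]))
E
```

```text
15.2 [0.49637023 0.17288462 0.14286602] [ 0.25610825  0.22317539 -0.29809765]
[255.36213469 217.33735705] [ 235  192   42   46 1574] ((255.4056854248047, 217.83750915527344), (42.43695831298828, 47.951416015625), 1.9776058197021484)
[255.37647059 232.96862745] [235 229  41   8 255] ((255.22171020507812, 232.81069946289062), (7.087163925170898, 46.56891632080078), 89.459228515625)
[0.02692032 0.00088664 0.02162051]
```

>>> carry_out(deltas=[{"x":0.02,"y":0,"z":0,"spin":0,"claw":18},{"x":0,"y":0,"z":0,"spin":0,"claw":18},{"x":0,"y":0,"z":0,"spin":0,"claw":18},{"x":0,"y":0,"z":0,"spin":0,"claw":18},{"x":0,"y":0,"z":0,"spin":0,"claw":18},{"x":0,"y":0,"z":0,"spin":0,"claw":18},{"x":0,"y":0,"z":0,"spin":0,"claw":18},{"x":0,"y":0,"z":0,"spin":0,"claw":18}])

```text
time: 15.87
tcp_pos: [0.4951, 0.1726, 0.1421]
tcp_rot: [[-0.997, 0.074, 0.0], [0.074, 0.997, 0.0], [-0.0, 0.0, -1.0]]
contact_force: [1.2, -0.2, 2.4]
finger_gap: 0.0249
grasp_force: 30.0
```

>>> carry_out(deltas=[{"x":0,"y":0,"z":-0.08,"spin":0,"claw":18},{"x":0,"y":0,"z":-0.08,"spin":0,"claw":18},{"x":0,"y":0,"z":-0.09,"spin":0,"claw":18},{"x":0,"y":0,"z":0,"spin":0,"claw":18},{"x":0,"y":0,"z":0,"spin":0,"claw":18}])

```text
time: 16.28
tcp_pos: [0.495, 0.1726, 0.1522]
tcp_rot: [[-0.997, 0.074, 0.0], [0.074, 0.997, 0.0], [-0.0, 0.0, -1.0]]
contact_force: [1.4, 0.0, -0.3]
finger_gap: 0.0248
grasp_force: 30.0
```

```bash
cat > cr.py <<'E'
# back-turn / forward rows: python cr.py step_deg n dz_units  (positive = forward, clockwise)
from h import *
import sys
C=np.array([.5413,.1905]);o=bot.get_obs();p=o['tcp_pos'][:2]-C;a=np.arctan2(p[1],p[0])
print('t',o['time'],'r',np.hypot(*p),'ang',np.degrees(a),'z',o['tcp_pos'][2],'F',o['contact_force'],'gap',o['finger_gap'])
st,n=float(sys.argv[1]),int(sys.argv[2]);R=o['tcp_rot'][:2,:2]
for i in range(n):
    b=a-np.radians(st)*i;e=b-np.radians(st)
    d=R.T@((.05*np.array([np.cos(e),np.sin(e)]))-(.05*np.array([np.cos(b),np.sin(b)])))/.04
    print('(%.3f,%.3f)'%tuple(d),end=' ')
E
python3 cr.py -6 12; python3 snap.py w10 >/dev/null
python3 - <<'E'
from h import *
s=bot.read_camera('scene');cv2.imwrite('pics/s10.png',s[:,:,::-1])
im=cv2.imread('pics/w10.png');g=cv2.cvtColor(im,cv2.COLOR_BGR2GRAY);print(proj(K('wrist'),[.5413,.1905,.13]),proj(K('scene'),[.5413,.1905,.13]));print(g[150:215:5,200:340:7]);print(cv2.cvtColor(s,cv2.COLOR_RGB2GRAY)[120:160:2,262:306:2])
E
```

```text
t 16.2833 r 0.04960509587664401 ang -158.82594523110927 z 0.15219599898119912 F [ 1.37826489  0.04451684 -0.25234032] gap 0.02482434929442389
(-0.062,-0.115) (-0.074,-0.108) (-0.085,-0.100) (-0.095,-0.090) (-0.104,-0.080) (-0.111,-0.068) (-0.118,-0.056) (-0.123,-0.044) (-0.127,-0.031) (-0.130,-0.017) (-0.131,-0.004) (-0.130,0.010) (np.float64(279.95973654114806), np.float64(257.02718768208)) (np.float64(281.86545278209456), np.float64(139.9734479828165))
[[ 95 101 102 100 100  98 101 101 101 102 101 102  99  97  99 101 145 155
  154  98]
 [107 204 184 186 172 152 138 138 138 137 137 137 135 137 135 162 183 163
  166 138]
 [112 220 221 221 221 212 157 146 144 145 154 210 164 182 147 220 213 166
  165 167]
 [209 221 220 221 220 221 221 225 158 145 157 221 221 221 201 220 209 162
  161 158]
 [217 216 217 217 217 218 218 220 217 143 141 219 219 219 219 219 200 164
  165 164]
 [216 216 217 216 216 217 217 216 217 142 140 186 215 217 217 217 192 164
  161 165]
 [215 216 216 216 216 215 216 216 216 194 139 139 138 174 215 215 195 166
  162 162]
 [212 212 211 211 212 212 213 212 212 127  82 
[... 1625 characters left out ...]
0  80  77  73 105 131 133 133
  132 133 134 136]
 [112 111 145 173 179 122  45  47  49  62  67  67  58  58 103 132 134 134
  133 134 134 135]
 [ 99 125 166 163 162  89  50  79  63  51  50  52  64  79  87 124 133 132
  133 134 132 135]
 [120 164 187 185 162  70  42  79  85  86  98  88 107  95  83 117 131 131
  135 133 132 135]
 [167 187 187 183 155  92  81  64  87 104 109 118 110  71  83 119 133 136
  137 135 135 134]
 [173 177 179 157 118 146 149 113  74  83  83  85  63  71  84 125 139 137
  135 136 136 134]
 [121 125 129 115 147 173 164 157 143 105  65  64  74  76  83 149 144 136
  134 136 137 134]
 [120 119 115 142 169 173 171 174 177 137  80  73  68  52  79 165 174 154
  137 136 137 134]]
```

```bash
cat > tab.py <<'E'
from h import *
# absolute table of rounded rows for a 0..-300 deg back turn, start angle -158.8
R=np.array([[-.9972,.0743],[.0743,.9972]]);a0=np.radians(-158.8)
def tabl(a0,step,n,r=.05):
    acc=np.zeros(2);out=[]
    for i in range(1,n+1):
        a=a0+np.radians(step)*i
        d=R.T@(r*np.array([np.cos(a)-np.cos(a0),np.sin(a)-np.sin(a0)]))/.04
        q=np.round(d-acc,2);acc+=q;out.append((i*step,*q))
    return out
if __name__=='__main__':
    for i,x in enumerate(tabl(a0,6,45)): print('%d:(%.2f,%.2f)'%x,end='\n' if i%6==5 else ' ')
E
python3 tab.py
cat > head.py <<'E'
from h import *
import sys
def prof(s):
    g=cv2.cvtColor(s,cv2.COLOR_RGB2GRAY).astype(float)
    out=[]
    for c in(278,281,284,287):
        v=g[124:160,c-1:c+2].mean(1); i=next((i for i in range(1,35) if v[i]<100<=v[i-1]),None)
        out.append(None if i is None else round(123+i+(v[i-1]-100)/(v[i-1]-v[i]),2))
    return out
if __name__=='__main__':
    o=bot.get_obs();C=np.array([.5413,.1905]);p=o['tcp_pos'][:2]-C
    s=bot.read_camera('scene');cv2.imwrite('pics/s_%05d.png'%(o['time']*100),s[:,:,::-1])
    print('%.2f'%o['time'],'r %.4f ang %.1f z %.4f'%(np.hypot(*p),np.degrees(np.arctan2(p[1],p[0])),o['tcp_pos'][2]),'F',o['contact_force'].round(1),prof(s))
E
python3 - <<'E'
from head import *
print(prof(cv2.imread('pics/s10.png')[:,:,::-1].copy()),prof(cv2.imread('pics/scene0.png')[:,:,::-1].copy()))
for dz in(0,-.0115):print(proj(K('scene'),[.5413,.1905,.13+dz]))
E
```

```text
6:(-0.06,-0.12) 12:(-0.08,-0.10) 18:(-0.08,-0.10) 24:(-0.10,-0.09) 30:(-0.10,-0.08) 36:(-0.11,-0.07)
42:(-0.12,-0.06) 48:(-0.12,-0.04) 54:(-0.13,-0.03) 60:(-0.13,-0.02) 66:(-0.13,-0.00) 72:(-0.13,0.01)
78:(-0.13,0.02) 84:(-0.13,0.04) 90:(-0.12,0.05) 96:(-0.11,0.06) 102:(-0.11,0.08) 108:(-0.10,0.08)
114:(-0.09,0.09) 120:(-0.08,0.11) 126:(-0.07,0.11) 132:(-0.05,0.12) 138:(-0.05,0.12) 144:(-0.03,0.13)
150:(-0.01,0.13) 156:(-0.01,0.13) 162:(0.01,0.13) 168:(0.03,0.13) 174:(0.03,0.12) 180:(0.05,0.12)
186:(0.07,0.12) 192:(0.07,0.11) 198:(0.08,0.10) 204:(0.10,0.09) 210:(0.10,0.08) 216:(0.11,0.07)
222:(0.12,0.05) 228:(0.13,0.05) 234:(0.12,0.03) 240:(0.13,0.01) 246:(0.13,0.01) 252:(0.13,-0.01)
258:(0.13,-0.03) 264:(0.13,-0.03) 270:(0.12,-0.05) [np.float64(135.29), np.float64(134.33), np.float64(134.6), np.float64(135.82)] [np.float64(134.92), np.float64(134.02), np.float64(134.29), np.float64(135.4)]
(np.float64(281.86545278209456), np.float64(139.9734479828165))
(np.float64(281.56681339202225), np.float64(142.61829700584204))
```

>>> carry_out(deltas=[{"x":-0.06,"y":-0.12,"z":0,"spin":0,"claw":18},{"x":-0.08,"y":-0.1,"z":0,"spin":0,"claw":18},{"x":-0.08,"y":-0.1,"z":0,"spin":0,"claw":18},{"x":0,"y":0,"z":0,"spin":0,"claw":18}])

```text
time: 16.72
tcp_pos: [0.5035, 0.1584, 0.152]
tcp_rot: [[-0.997, 0.075, 0.0], [0.075, 0.997, -0.0], [-0.0, -0.0, -1.0]]
contact_force: [2.3, 0.4, -0.6]
finger_gap: 0.0247
grasp_force: 30.0
```

```bash
python3 head.py
```

```text
16.72 r 0.0496 ang -139.6 z 0.1520 F [ 2.3  0.4 -0.6] [np.float64(135.24), np.float64(134.19), np.float64(134.38), np.float64(135.62)]
```

>>> carry_out(deltas=[{"x":-0.1,"y":-0.09,"z":0,"spin":0,"claw":18},{"x":-0.1,"y":-0.08,"z":0,"spin":0,"claw":18},{"x":-0.11,"y":-0.07,"z":0,"spin":0,"claw":18},{"x":0,"y":0,"z":0,"spin":0,"claw":18}])

```text
time: 17.1
tcp_pos: [0.5154, 0.1482, 0.1521]
tcp_rot: [[-0.997, 0.075, 0.001], [0.075, 0.997, 0.0], [-0.001, 0.0, -1.0]]
contact_force: [3.5, 2.6, -1.1]
finger_gap: 0.0248
grasp_force: 30.0
```

```bash
python3 head.py
```

```text
17.10 r 0.0496 ang -121.4 z 0.1521 F [ 3.5  2.6 -1.1] [np.float64(134.9), np.float64(134.08), np.float64(134.25), np.float64(135.46)]
```

>>> carry_out(deltas=[{"x":-0.13,"y":-0.05,"z":0,"spin":0,"claw":18},{"x":-0.12,"y":-0.04,"z":0,"spin":0,"claw":18},{"x":0,"y":0,"z":0,"spin":0,"claw":18}])

```text
time: 17.4
tcp_pos: [0.525, 0.1441, 0.152]
tcp_rot: [[-0.997, 0.074, 0.0], [0.074, 0.997, -0.0], [-0.0, -0.0, -1.0]]
contact_force: [1.9, 1.7, 0.4]
finger_gap: 0.0247
grasp_force: 30.0
```

```bash
python3 head.py
```

```text
17.40 r 0.0492 ang -109.4 z 0.1520 F [1.9 1.7 0.4] [None, np.float64(133.57), np.float64(134.14), np.float64(135.31)]
```

>>> carry_out(deltas=[{"x":-0.13,"y":-0.02,"z":0,"spin":0,"claw":18},{"x":-0.13,"y":-0.01,"z":0,"spin":0,"claw":18},{"x":0,"y":0,"z":0,"spin":0,"claw":18}])

```text
time: 17.7
tcp_pos: [0.5352, 0.1421, 0.1519]
tcp_rot: [[-0.997, 0.074, 0.0], [0.074, 0.997, -0.0], [-0.0, -0.0, -1.0]]
contact_force: [1.3, 0.7, 0.4]
finger_gap: 0.0245
grasp_force: 30.0
```

```bash
python3 head.py
```

```text
17.70 r 0.0487 ang -97.1 z 0.1519 F [1.3 0.7 0.4] [None, np.float64(155.86), np.float64(133.32), np.float64(135.29)]
```

>>> carry_out(deltas=[{"x":-0.13,"y":0,"z":0,"spin":0,"claw":18},{"x":-0.13,"y":0.01,"z":0,"spin":0,"claw":18},{"x":0,"y":0,"z":0,"spin":0,"claw":18}])

```text
time: 18.0
tcp_pos: [0.5459, 0.142, 0.1521]
tcp_rot: [[-0.997, 0.074, 0.001], [0.074, 0.997, 0.0], [-0.001, 0.0, -1.0]]
contact_force: [0.6, 1.1, 0.1]
finger_gap: 0.0245
grasp_force: 30.0
```

```bash
python3 head.py
```

```text
18.00 r 0.0487 ang -84.6 z 0.1521 F [0.6 1.1 0.1] [None, None, np.float64(155.34), np.float64(133.33)]
```

Run:
```python
from h import *
k=K('wrist');im=bot.read_camera('wrist');cv2.imwrite('pics/w11.png',im[:,:,::-1]);g=cv2.cvtColor(im,cv2.COLOR_RGB2GRAY)
for z in(.135,.13,.1185):
    print(z,[np.round(proj(k,[.5416+a,.1907+b,z]),1) for a,b in((0,0),(-.022,0),(0,.022))])
print(g[165:244:4,266:362:5])
s=cv2.cvtColor(cv2.imread('pics/s_01800.png'),6);print(s[124:164:2,276:304:2])
```

```text
0.135 [array([316.8, 197.9]), array([316.1, 169.9]), array([345.2, 195.9])]
0.13 [array([315.5, 196.2]), array([314.8, 168.8]), array([343.3, 194.2])]
0.1185 [array([312.6, 192.6]), array([311.9, 166.4]), array([339.2, 190.7])]
[[ 90  56  39  45  57  58  53  72 107  94  65  55  60  66 187 163 163 163
  161 160]
 [121 122 120  73  87  51 101 119  99  51  50  46  54  58 130 163 166 164
  158 155]
 [132 130 128  76  78  85 117  61  48  59  80 105 103  73  69 165 167 164
  157 154]
 [129 129 114  78  55 116  64  52  58  56  82 109 107 107  96 167 169 167
  165 166]
 [129 129  90  81  47 108  47  60  58  59  75  75  72  62  58 120 164 164
  164 162]
 [128 127  95  69  50  58  56  58  59  60  56  59  58  61  60  62 163 161
  160 162]
 [127 126 151  79  64  42  58  58  59  62  60  66  59  59  56  60 154 163
  163 163]
 [ 66  45  52  52  56  52  59  58  58  58  98 108  99 102 101 104 139 163
  163 160]
 [ 50  58  58  56  56  53  58  58  58  59  64  76  96  93  90  71 151 164
  162 160]
 [ 40  55  59  56  59  49  58  57  60  60  60  57  59  58  58  58 152 159
  159 159]
 [ 38  50  42  47  51 
[... 1309 characters left out ...]
3  43  36  40  73  80 103 131 134 133 130 131 134]
 [ 42  49  56  50  47  72  80 101 130 134 133 130 133 134]
 [ 42  55  59  49  53  70  69 105 132 134 133 134 134 135]
 [ 43  49  46  45  51  55  63 107 133 135 135 135 135 135]
 [ 43  45  46  52  63  80  97  90 125 135 134 134 135 134]
 [ 39  43  57  84  98 118 112  83 117 131 133 137 136 134]
 [ 38  46  88 117 122 129  95  84 120 135 137 138 136 136]
 [ 44  73 116 122 117 107  78  84 127 139 138 136 137 137]
 [ 48 105 121  91  88  80  76  84 150 145 137 136 138 137]
 [ 80 151 137  81  74  68  54  79 166 175 155 139 138 138]
 [146 170 128  56  50  48  43  60 137 177 174 162 148 139]
 [162 145  71  44  45  45  43  60 115 169 174 173 168 156]]
```

```bash
cat > hw.py <<'E'
from h import *
import sys
C=np.array([.5416,.1907])
def edge(n,out):
    o=bot.get_obs();k=K('wrist');im=bot.read_camera('wrist');cv2.imwrite(f'pics/hw_{int(o["time"]*100):05d}.png',im[:,:,::-1])
    g=cv2.cvtColor(im,cv2.COLOR_RGB2GRAY).astype(float);R=o['tcp_rot'];r=[]
    for nm,d in(('R',R[:2,1]),('L',-R[:2,1]),('U',R[:2,0])):      # image right, left, up on the head's rim
        zs=np.linspace(.105,.15,46);e=np.array([proj(k,[*(C+.022*d),z]) for z in zs]);ax=1 if nm=='U' else 0
        u0,v0=proj(k,[*(C+.022*d),.13]);s=np.arange(22,-23,-1) # outside -> inside
        if nm=='U': p=np.array([g[int(v0)-q,int(u0)-3:int(u0)+4].mean() if 0<int(v0)-q<384 else 0 for q in s]);pos=int(v0)-s
        else:
            sg=1 if nm=='R' else -1; p=np.array([g[int(v0)-3:int(v0)+4,int(u0)+sg*q].mean() if 0<int(u0)+sg*q<512 else 0 for q in s]);pos=int(u0)+sg*s
        i=next((i for i in range(1,len(p)) if p[i]<130<=p[i-1]),None)
        if i is None: r.append((nm,None));continue
        x=pos[i-1]+(pos[i]-pos[i-1])*(p[i-1]-130)/(p[i-1]-p[i])
        j=np.argsort(e[:,ax]);r.append((nm,round(x,1),round(float(np.interp(x,e[j,ax],zs[j])),4)))
    p=o['tcp_pos'][:2]-C
    print('%.2f'%o['time'],'r %.4f ang %.1f z %.4f'%(np.hypot(*p),np.degrees(np.arctan2(p[1],p[0])),o['tcp_pos'][2]),'F',o['contact_force'].round(1),r)
edge(0,0)
E
python3 hw.py
```

```text
18.10 r 0.0489 ang -85.7 z 0.1520 F [0.1 0.9 0.4] [('R', np.float64(345.6), 0.1359), ('L', None), ('U', None)]
```

>>> carry_out(deltas=[{"x":-0.13,"y":0.03,"z":0,"spin":0,"claw":18},{"x":-0.13,"y":0.04,"z":0,"spin":0,"claw":18},{"x":0,"y":0,"z":0,"spin":0,"claw":18}])

```text
time: 18.4
tcp_pos: [0.5565, 0.1442, 0.1521]
tcp_rot: [[-0.997, 0.074, 0.001], [0.074, 0.997, 0.0], [-0.001, 0.0, -1.0]]
contact_force: [1.0, 0.7, -0.0]
finger_gap: 0.0246
grasp_force: 30.0
```

```bash
python3 hw.py
```

```text
18.40 r 0.0488 ang -72.2 z 0.1521 F [ 1.   0.7 -0. ] [('R', np.float64(342.8), 0.1365), ('L', None), ('U', None)]
```

>>> carry_out(deltas=[{"x":-0.12,"y":0.05,"z":0,"spin":0,"claw":18},{"x":-0.11,"y":0.06,"z":0,"spin":0,"claw":18},{"x":0,"y":0,"z":0,"spin":0,"claw":18}])

```text
time: 18.7
tcp_pos: [0.5658, 0.1481, 0.152]
tcp_rot: [[-0.997, 0.074, 0.001], [0.074, 0.997, 0.0], [-0.001, 0.0, -1.0]]
contact_force: [0.1, 1.2, -1.0]
finger_gap: 0.0245
grasp_force: 30.0
```

```bash
python3 hw.py
```

```text
18.70 r 0.0490 ang -60.4 z 0.1520 F [ 0.1  1.2 -1. ] [('R', np.float64(337.4), 0.1358), ('L', None), ('U', np.float64(121.4), 0.105)]
```

>>> carry_out(deltas=[{"x":-0.11,"y":0.07,"z":0,"spin":0,"claw":18},{"x":-0.1,"y":0.08,"z":0,"spin":0,"claw":18},{"x":0,"y":0,"z":0,"spin":0,"claw":18}])

```text
time: 19.0
tcp_pos: [0.5745, 0.1536, 0.152]
tcp_rot: [[-0.997, 0.074, 0.0], [0.074, 0.997, 0.0], [-0.0, 0.0, -1.0]]
contact_force: [-0.5, 1.4, -0.4]
finger_gap: 0.0243
grasp_force: 30.0
```

```bash
python3 hw.py
```

```text
19.00 r 0.0496 ang -48.4 z 0.1520 F [-0.5  1.4 -0.4] [('R', np.float64(330.2), 0.1367), ('L', np.float64(248.0), 0.105), ('U', np.float64(113.0), 0.105)]
```

>>> carry_out(deltas=[{"x":-0.09,"y":0.1,"z":0,"spin":0,"claw":18},{"x":-0.08,"y":0.1,"z":0,"spin":0,"claw":18},{"x":0,"y":0,"z":0,"spin":0,"claw":18}])

```text
time: 19.3
tcp_pos: [0.5817, 0.1612, 0.152]
tcp_rot: [[-0.997, 0.074, 0.0], [0.074, 0.997, 0.0], [-0.0, 0.0, -1.0]]
contact_force: [-2.1, 3.1, -0.9]
finger_gap: 0.0244
grasp_force: 30.0
```

```bash
python3 hw.py
```

```text
19.30 r 0.0498 ang -36.3 z 0.1520 F [-2.1  3.1 -0.9] [('R', np.float64(335.5), 0.15), ('L', np.float64(252.5), 0.105), ('U', np.float64(106.0), 0.105)]
```

>>> carry_out(deltas=[{"x":-0.07,"y":0.11,"z":0,"spin":0,"claw":18},{"x":-0.05,"y":0.12,"z":0,"spin":0,"claw":18},{"x":0,"y":0,"z":0,"spin":0,"claw":18}])

```text
time: 19.6
tcp_pos: [0.5871, 0.1701, 0.152]
tcp_rot: [[-0.997, 0.074, 0.0], [0.074, 0.997, 0.0], [-0.0, 0.0, -1.0]]
contact_force: [-2.3, 0.7, 0.3]
finger_gap: 0.0249
grasp_force: 30.0
```

```bash
python3 hw.py
```

```text
19.60 r 0.0499 ang -24.3 z 0.1520 F [-2.3  0.7  0.3] [('R', np.float64(308.5), 0.14), ('L', np.float64(233.0), 0.15), ('U', np.float64(100.5), 0.15)]
```

Run:
```python
from h import *
import json
C=np.array([.5416,.1907]);c=bot.camera_info('wrist');f=192/np.tan(np.radians(c['vfov'])/2)
R=np.array(bot.get_obs()['tcp_rot'])
for n,p in(('01900',(.5745,.1536,.152)),('01930',(.5817,.1612,.152)),('01960',(.5871,.1701,.152))):
    W=np.eye(4);W[:3,:3]=R;W[:3,3]=p;k=(f,c['cx'],c['cy'],W@c['hand_eye'])
    g=cv2.cvtColor(cv2.imread(f'pics/hw_{n}.png'),6)
    print(n,[(z,np.round([proj(k,[*C,z]),proj(k,[*(C+.022*R[:2,1]),z]),proj(k,[*(C-.022*R[:2,1]),z]),proj(k,[*(C+.022*R[:2,0]),z])]).astype(int).tolist()) for z in(.136,.125)])
    u,v=map(int,proj(k,[*C,.13]))
    for r in range(v-40,v+31,5): print(r,g[r,u-50:u+60:3].tolist())
```

```text
01900 [(0.136, [[301, 162], [330, 162], [271, 162], [302, 132]]), (0.125, [[299, 160], [327, 160], [271, 160], [300, 132]])]
121 [136, 137, 136, 136, 136, 116, 64, 59, 60, 57, 55, 52, 50, 54, 56, 58, 58, 58, 57, 58, 85, 137, 199, 212, 213, 194, 110, 101, 102, 101, 99, 98, 106, 159, 159, 158, 157]
126 [135, 135, 136, 130, 79, 59, 54, 52, 43, 49, 58, 59, 61, 60, 61, 60, 62, 60, 60, 60, 60, 64, 163, 212, 211, 177, 103, 98, 99, 101, 99, 100, 107, 162, 164, 163, 162]
131 [133, 132, 129, 76, 58, 56, 43, 50, 58, 58, 60, 61, 58, 55, 54, 52, 52, 54, 56, 60, 58, 58, 65, 168, 204, 136, 107, 98, 98, 97, 97, 98, 107, 162, 162, 163, 162]
136 [135, 133, 90, 65, 66, 58, 55, 62, 60, 60, 56, 57, 67, 52, 57, 60, 62, 64, 61, 61, 60, 60, 60, 64, 126, 130, 104, 100, 101, 100, 97, 98, 124, 161, 163, 163, 164]
141 [134, 132, 133, 133, 133, 124, 119, 120, 121, 51, 68, 52, 58, 62, 62, 62, 60, 61, 63, 61, 61, 58, 61, 61, 62, 108, 99, 100, 100, 100, 100, 99, 130, 163, 162, 160, 161]
146 [132, 133, 130, 133, 132, 132, 129, 122, 84, 73, 51, 59, 61, 61, 63, 61, 62, 60, 62, 62, 59, 61, 58, 61, 58, 57, 86, 95, 99, 1
[... 6279 characters left out ...]
, 212, 211, 208, 202, 170, 171, 96, 59, 56, 58, 57, 60, 59, 59, 60, 59, 59, 58, 62, 55, 59, 59, 58, 61, 81, 196, 205, 162, 163, 164, 165, 164, 164, 163, 163, 163]
166 [203, 204, 205, 203, 205, 205, 206, 204, 190, 114, 59, 57, 60, 59, 59, 57, 57, 57, 58, 58, 57, 59, 58, 60, 105, 200, 207, 197, 165, 165, 165, 166, 167, 166, 164, 163, 162]
171 [203, 203, 204, 204, 204, 204, 204, 204, 203, 203, 155, 56, 56, 57, 59, 58, 56, 60, 58, 59, 59, 64, 137, 194, 205, 205, 206, 190, 164, 163, 162, 163, 163, 162, 159, 159, 160]
176 [202, 203, 202, 203, 202, 202, 203, 203, 203, 187, 62, 57, 57, 58, 58, 56, 59, 145, 177, 192, 201, 202, 203, 203, 204, 204, 203, 180, 161, 161, 162, 165, 165, 165, 164, 163, 165]
```

```bash
sed -i "s/p\[i\]<130<=p\[i-1\]/p[i]<80<=p[i-1]/; s/(p\[i-1\]-130)/(p[i-1]-80)/" hw.py; python3 hw.py; python3 head.py
```

```text
19.65 r 0.0499 ang -24.6 z 0.1520 F [-1.1  1.2 -0.1] [('R', np.float64(307.2), 0.1333), ('L', np.float64(251.1), 0.105), ('U', np.float64(103.4), 0.15)]
19.70 r 0.0500 ang -24.6 z 0.1520 F [-1.8  1.  -0.3] [None, None, None, None]
```

>>> carry_out(deltas=[{"x":-0.05,"y":0.12,"z":0,"spin":0,"claw":18},{"x":-0.03,"y":0.13,"z":0,"spin":0,"claw":18},{"x":0,"y":0,"z":0,"spin":0,"claw":18}])

```text
time: 20.0
tcp_pos: [0.591, 0.1802, 0.1521]
tcp_rot: [[-0.997, 0.074, 0.001], [0.074, 0.997, 0.001], [-0.001, 0.001, -1.0]]
contact_force: [-0.3, 9.5, -0.7]
finger_gap: 0.0246
grasp_force: 30.0
```

```bash
python3 hw.py
```

```text
20.00 r 0.0505 ang -12.0 z 0.1521 F [-0.3  9.5 -0.7] [('R', np.float64(295.1), 0.144), ('L', np.float64(231.5), 0.15), ('U', np.float64(99.6), 0.15)]
```

>>> carry_out(deltas=[{"x":-0.02,"y":0.13,"z":0,"spin":0,"claw":18},{"x":-0.01,"y":0.13,"z":0,"spin":0,"claw":18},{"x":0,"y":0,"z":0,"spin":0,"claw":18}])

```text
time: 20.3
tcp_pos: [0.5924, 0.1901, 0.1518]
tcp_rot: [[-0.997, 0.074, -0.0], [0.074, 0.997, -0.0], [0.0, -0.0, -1.0]]
contact_force: [-2.2, 2.0, -0.5]
finger_gap: 0.0244
grasp_force: 30.0
```

```bash
python3 hw.py
```

```text
20.30 r 0.0508 ang -0.7 z 0.1518 F [-2.2  2.  -0.5] [('R', np.float64(285.4), 0.15), ('L', np.float64(224.9), 0.105), ('U', np.float64(99.0), 0.15)]
```

```bash
cat > wid.py <<'E'
from h import *
import sys,glob
C=np.array([.5416,.1907]);c=bot.camera_info('wrist');f=192/np.tan(np.radians(c['vfov'])/2)
def wid(n,p,R,pr=True):
    W=np.eye(4);W[:3,:3]=R;W[:3,3]=p;k=(f,c['cx'],c['cy'],W@c['hand_eye'])
    g=cv2.cvtColor(cv2.imread(n),6).astype(float)
    u,v=proj(k,[*C,.132]);out=[]
    for a in np.arange(-30,211,10):
        q=np.arange(10,60,.25);x=u+q*np.cos(np.radians(a));y=v+q*np.sin(np.radians(a))
        val=cv2.remap(g.astype(np.float32),x[None].astype(np.float32),y[None].astype(np.float32),1)[0]
        i=np.flatnonzero(val>80);out.append((int(a),round(float(q[i[0]]),1) if len(i) else None))
    print(n[-9:],(round(u,1),round(v,1)),'pred r .137/.126: %.1f %.1f'%tuple(np.hypot(*(np.array(proj(k,[*(C+.022*R[:2,1]),z]))-proj(k,[*C,z]))) for z in(.137,.1255)),dict(out))
if __name__=='__main__':
    R=np.array(bot.get_obs()['tcp_rot'])
    for n,p in(('01900',(.5745,.1536,.152)),('01930',(.5817,.1612,.152)),('01960',(.5871,.1701,.152)),('02000',(.5910,.1802,.152)),('02030',(.5924,.1901,.152))): wid(f'pics/hw_{n}.png',p,R)
E
python3 wid.py
```

```text
01900.png (np.float64(299.9), np.float64(161.5)) pred r .137/.126: 29.5 28.1 {-30: 31.0, -20: 31.0, -10: 26.5, 0: 17.5, 10: 16.2, 20: 17.0, 30: 18.8, 40: 21.0, 50: 27.2, 60: 27.0, 70: 26.8, 80: 26.5, 90: 27.0, 100: 26.5, 110: 26.5, 120: 31.5, 130: None, 140: None, 150: 41.0, 160: 34.2, 170: 26.8, 180: 27.2, 190: 28.8, 200: 30.0, 210: 31.0}
01930.png (np.float64(289.5), np.float64(152.7)) pred r .137/.126: 29.7 28.3 {-30: 30.5, -20: 30.2, -10: 31.0, 0: 29.5, 10: 29.5, 20: 28.5, 30: 28.5, 40: 27.8, 50: 27.8, 60: 27.5, 70: 27.2, 80: 27.2, 90: 26.8, 100: 27.0, 110: 37.2, 120: None, 130: None, 140: 33.5, 150: 32.0, 160: 35.2, 170: 27.5, 180: 27.0, 190: 27.2, 200: 28.0, 210: 29.0}
01960.png (np.float64(277.4), np.float64(146.4)) pred r .137/.126: 29.9 28.4 {-30: 31.2, -20: 30.2, -10: 30.2, 0: 29.8, 10: 29.8, 20: 29.2, 30: 28.8, 40: 28.5, 50: 28.2, 60: 28.0, 70: 27.8, 80: 27.5, 90: 28.2, 100: 45.2, 110: None, 120: None, 130: 29.5, 140: 29.8, 150: 31.8, 160: 27.2, 170: 26.8, 180: 27.0, 190: 26.5, 200: 26.8, 210: 27.2}
02000.png (np.float64(263.7), np.float64(142.2)) pred r .137/.126: 30.0 28.5 {-30: 35.2, -20: 33.8, -10: 32.5, 0: 31.2, 10: 30.2, 20: 29.5, 30: 29.5, 40: 28.2, 50: 27.8, 60: 27.5, 70: 27.2, 80: 29.8, 90: None, 100: None, 110: 41.2, 120: 27.5, 130: 28.0, 140: 28.5, 150: 30.2, 160: 27.0, 170: 28.5, 180: 32.2, 190: 33.0, 200: 28.2, 210: 27.5}
02030.png (np.float64(250.3), np.float64(141.3)) pred r .137/.126: 30.0 28.5 {-30: 39.5, -20: 38.0, -10: 36.8, 0: 35.2, 10: 33.5, 20: 32.2, 30: 31.0, 40: 29.5, 50: 29.0, 60: 28.2, 70: 32.5, 80: None, 90: None, 100: 31.5, 110: 26.5, 120: 26.5, 130: 26.5, 140: 26.8, 150: 27.2, 160: 25.2, 170: 25.2, 180: 25.8, 190: 25.8, 200: 26.2, 210: 26.5}
```

```bash
cat > fit.py <<'E'
from h import *
from scipy.optimize import least_squares
C=np.array([.5416,.1907]);c=bot.camera_info('wrist');f=192/np.tan(np.radians(c['vfov'])/2)
def fit(n,p,R):
    p=np.array(p);W=np.eye(4);W[:3,:3]=R;W[:3,3]=p;k=(f,c['cx'],c['cy'],W@c['hand_eye'])
    g=cv2.imread(n).astype(np.float32).mean(2);u,v=proj(k,[*C,.132]);ku,kv=proj(k,[*p[:2],.132]);ak=np.degrees(np.arctan2(kv-v,ku-u))
    P=[]
    for a in np.arange(-10,191,4):
        if abs((a-ak+180)%360-180)<38: continue
        q=np.arange(20,40,.25).astype(np.float32);x=u+q*np.cos(np.radians(a));y=v+q*np.sin(np.radians(a))
        val=cv2.remap(g,x[None].astype(np.float32),y[None].astype(np.float32),1)[0]
        d=cv2.GaussianBlur(np.gradient(val)[None],(9,1),0)[0];i=d.argmax()
        if d[i]>4:P.append((x[i],y[i]))
    P=np.array(P)
    s=least_squares(lambda x:np.hypot(P[:,0]-x[0],P[:,1]-x[1])-x[2],[u,v,29],loss='soft_l1',f_scale=.4).x
    e=np.abs(np.hypot(P[:,0]-s[0],P[:,1]-s[1])-s[2])
    print(n[-9:],'n',len(P),'in',(e<.7).sum(),'c',s[:2].round(1),'pred',np.round([u,v],1),'r %.2f'%s[2],'z from r %.4f'%(k[3][2,3]-(k[3][2,3]-.137)*np.hypot(*(np.array(proj(k,[*(C+.022*R[:2,1]),.137]))-proj(k,[*C,.137])))/s[2]))
if __name__=='__main__':
    import glob,sys
    o=bot.get_obs();R=np.array(o['tcp_rot'])
    if len(sys.argv)>1:
        for n,p in(('01840',(.5565,.1442,.152)),('01870',(.5658,.1481,.152)),('01900',(.5745,.1536,.152)),('01930',(.5817,.1612,.152)),('01960',(.5871,.1701,.152)),('01965',(.5871,.1701,.152)),('02000',(.5910,.1802,.152)),('02030',(.5924,.1901,.152))):
            for m in glob.glob(f'pics/hw_{n}.png'): fit(m,p,R)
    else:
        n='pics/f_%05d.png'%(o['time']*100);cv2.imwrite(n,bot.read_camera('wrist')[:,:,::-1]);fit(n,o['tcp_pos'],R)
        q=o['tcp_pos'][:2]-C;print('ang %.1f r %.4f'%(np.degrees(np.arctan2(q[1],q[0])),np.hypot(*q)),o['contact_force'].round(1))
E
python3 fit.py x; python3 fit.py
```

```text
01870.png n 29 in 24 c [304.1 164.1] pred [307.5 172.2] r 35.70 z from r 0.1762
01900.png n 23 in 23 c [301.2 159.7] pred [299.9 161.5] r 29.17 z from r 0.1344
01930.png n 31 in 30 c [290.9 151.6] pred [289.5 152.7] r 28.77 z from r 0.1297
01960.png n 32 in 29 c [278.9 145.9] pred [277.4 146.4] r 28.82 z from r 0.1289
02000.png n 31 in 24 c [263.1 137.9] pred [263.7 142.2] r 32.51 z from r 0.1537
02030.png n 32 in 15 c [254.4 138.5] pred [250.3 141.3] r 30.63 z from r 0.1413
02035.png n 32 in 15 c [254.7 138.4] pred [250.7 141.3] r 30.62 z from r 0.1410
ang -1.0 r 0.0508 [-3.2  0.8 -0.8]
```

```bash
python3 - <<'E'
from h import *
for n,u,v in(('hw_01965',277,146),('hw_02000',264,142),('f_02030',250,141)):
    try:g=cv2.cvtColor(cv2.imread(f'pics/{n}.png'),6)
    except Exception: continue
    print(n)
    for r in range(v-50,v+47,6): print(r,g[r,u-48:u+52:4].tolist())
E
ls pics | grep -E "f_|s_019|s_020"
```

```text
hw_02000
92 [171, 139, 139, 138, 139, 138, 138, 138, 138, 138, 139, 139, 137, 138, 138, 138, 137, 139, 138, 138, 137, 135, 103, 97, 96]
98 [135, 135, 133, 135, 134, 135, 134, 135, 136, 132, 123, 120, 119, 125, 133, 134, 136, 135, 135, 135, 134, 134, 99, 98, 97]
104 [134, 133, 133, 133, 133, 131, 130, 96, 58, 59, 60, 58, 60, 58, 56, 59, 97, 131, 132, 133, 132, 131, 100, 100, 99]
110 [136, 138, 137, 135, 137, 114, 56, 59, 62, 61, 62, 61, 60, 61, 60, 59, 58, 57, 121, 136, 137, 136, 98, 99, 100]
116 [131, 132, 131, 132, 102, 55, 58, 61, 61, 55, 58, 62, 63, 60, 62, 56, 56, 58, 58, 114, 130, 130, 145, 159, 163]
122 [127, 127, 128, 127, 119, 101, 88, 57, 60, 61, 61, 60, 61, 61, 60, 63, 60, 61, 58, 60, 127, 129, 166, 166, 165]
128 [132, 134, 132, 134, 129, 130, 83, 60, 60, 60, 63, 63, 62, 64, 61, 62, 59, 60, 60, 57, 113, 133, 163, 163, 163]
134 [132, 133, 135, 133, 69, 66, 59, 62, 61, 61, 60, 62, 62, 60, 60, 60, 59, 61, 58, 57, 94, 123, 98, 99, 99]
140 [129, 129, 130, 130, 65, 56, 58, 62, 59, 60, 59, 59, 57, 62, 57, 59, 57, 58, 60, 59, 101, 126, 159, 156, 158]
146 [129, 129, 129, 129, 86, 74
[... 517 characters left out ...]
, 204, 205, 205, 205, 169, 164, 165, 166]
176 [201, 202, 202, 201, 200, 200, 200, 200, 182, 56, 58, 59, 58, 79, 201, 202, 202, 201, 201, 202, 202, 160, 157, 157, 160]
182 [207, 207, 207, 207, 205, 196, 205, 206, 146, 57, 57, 60, 59, 141, 207, 207, 207, 200, 170, 199, 200, 169, 167, 164, 162]
188 [211, 211, 211, 212, 221, 227, 212, 212, 109, 58, 59, 58, 58, 188, 213, 213, 213, 216, 219, 214, 213, 169, 162, 164, 163]
f_02035.png
s_01970.png[ WARN:0@0.665] global loadsave.cpp:275 findDecoder imread_('pics/hw_01965.png'): can't open/read file: check file path/integrity
[ WARN:0@0.676] global loadsave.cpp:275 findDecoder imread_('pics/f_02030.png'): can't open/read file: check file path/integrity
```

```bash
cat > rr.py <<'E'
from h import *
import sys
C=np.array([.5416,.1907]);c=bot.camera_info('wrist');f=192/np.tan(np.radians(c['vfov'])/2)
def rr(n,p,R):
    p=np.array(p);W=np.eye(4);W[:3,:3]=R;W[:3,3]=p;k=(f,c['cx'],c['cy'],W@c['hand_eye'])
    g=cv2.imread(n).astype(np.float32).mean(2);u,v=np.array(proj(k,[*C,.134]))+(1.4,-.9);ku,kv=proj(k,[*p[:2],.134]);ak=np.degrees(np.arctan2(kv-v,ku-u))
    L=[];Rr=[]
    for a in list(range(20,65,3))+list(range(118,163,3)):
        if abs((a-ak+180)%360-180)<34: continue
        q=np.arange(18,42,.25).astype(np.float32);x=u+q*np.cos(np.radians(a));y=v+q*np.sin(np.radians(a))
        val=cv2.remap(g,x[None].astype(np.float32),y[None].astype(np.float32),1)[0]
        i=np.flatnonzero(val>85)
        if len(i): (Rr if a<90 else L).append(q[i[0]])
    pr=[round(np.hypot(*(np.array(proj(k,[*(C+.022*R[:2,1]),z]))-proj(k,[*C,z]))),1) for z in(.136,.1245)]
    print(n[-9:],'R %.1f (%d) L %.1f (%d)'%(np.median(Rr) if Rr else 0,len(Rr),np.median(L) if L else 0,len(L)),'pred',pr,'R',np.round(Rr,1).tolist(),'L',np.round(L,1).tolist())
if __name__=='__main__':
    o=bot.get_obs();R=np.array(o['tcp_rot'])
    if len(sys.argv)>1:
        for n,p in(('01870',(.5658,.1481,.152)),('01900',(.5745,.1536,.152)),('01930',(.5817,.1612,.152)),('01960',(.5871,.1701,.152)),('02000',(.5910,.1802,.152)),('02030',(.5924,.1901,.152))): rr(f'pics/hw_{n}.png',p,R)
    else:
        n='pics/f_%05d.png'%(o['time']*100);cv2.imwrite(n,bot.read_camera('wrist')[:,:,::-1]);rr(n,o['tcp_pos'],R)
        q=o['tcp_pos'][:2]-C;print('ang %.1f r %.4f'%(np.degrees(np.arctan2(q[1],q[0])),np.hypot(*q)),o['contact_force'].round(1))
E
python3 rr.py x
```

```text
01870.png R 26.0 (15) L 0.0 (0) pred [np.float64(29.1), np.float64(27.7)] R [18.0, 18.0, 18.0, 26.799999237060547, 27.0, 27.0, 27.0, 26.799999237060547, 26.5, 26.5, 26.0, 25.799999237060547, 25.5, 25.0, 24.0] L []
01900.png R 19.2 (15) L 0.0 (0) pred [np.float64(29.4), np.float64(28.0)] R [18.0, 18.0, 18.0, 18.0, 18.0, 18.0, 18.5, 19.200000762939453, 20.200000762939453, 21.5, 23.0, 26.799999237060547, 26.799999237060547, 26.5, 26.5] L []
01930.png R 27.5 (15) L 37.2 (1) pred [np.float64(29.6), np.float64(28.2)] R [27.799999237060547, 27.5, 27.200000762939453, 27.5, 27.5, 27.799999237060547, 27.5, 27.200000762939453, 27.0, 27.200000762939453, 27.200000762939453, 27.5, 27.5, 27.5, 27.5] L [37.20000076293945]
01960.png R 28.0 (15) L 33.8 (5) pred [np.float64(29.8), np.float64(28.3)] R [28.5, 28.200000762939453, 28.0, 27.799999237060547, 27.799999237060547, 27.799999237060547, 27.799999237060547, 28.0, 28.0, 28.0, 28.0, 28.0, 28.0, 28.0, 28.0] L [32.79999923706055, 33.79999923706055, 34.5, 35.5, 29.0]
02000.png R 28.0 (15) L 30.2 (9) pred [np.float64(29.9), np.float64(28.4)] R [29.0, 28.799999237060547, 28.799999237060547, 28.799999237060547, 28.799999237060547, 28.799999237060547, 28.5, 28.0, 27.5, 27.5, 27.5, 27.799999237060547, 27.799999237060547, 27.799999237060547, 27.799999237060547] L [30.0, 30.0, 30.200000762939453, 30.799999237060547, 31.799999237060547, 32.5, 32.5, 29.200000762939453, 28.799999237060547]
02030.png R 29.9 (12) L 28.2 (13) pred [np.float64(29.9), np.float64(28.4)] R [31.799999237060547, 31.5, 31.0, 30.799999237060547, 30.5, 30.200000762939453, 29.5, 29.200000762939453, 29.200000762939453, 29.200000762939453, 29.0, 29.0] L [28.0, 28.200000762939453, 28.200000762939453, 28.200000762939453, 28.200000762939453, 28.5, 28.5, 28.5, 28.799999237060547, 28.799999237060547, 28.200000762939453, 27.200000762939453, 27.0]
```

>>> carry_out(deltas=[{"x":0.02,"y":0.13,"z":0,"spin":0,"claw":18},{"x":0.03,"y":0.13,"z":0,"spin":0,"claw":18},{"x":0,"y":0,"z":0,"spin":0,"claw":18}])

```text
time: 20.65
tcp_pos: [0.5913, 0.2007, 0.152]
tcp_rot: [[-0.997, 0.074, 0.0], [0.074, 0.997, 0.0], [-0.0, 0.0, -1.0]]
contact_force: [-1.6, 0.6, -1.2]
finger_gap: 0.0247
grasp_force: 30.0
```

```bash
python3 rr.py; python3 head.py
```

```text
02065.png R 33.5 (8) L 26.2 (15) pred [np.float64(29.8), np.float64(28.4)] R [35.0, 34.79999923706055, 34.20000076293945, 33.79999923706055, 33.20000076293945, 32.5, 32.0, 32.0] L [26.200000762939453, 26.200000762939453, 26.200000762939453, 26.0, 26.0, 26.200000762939453, 26.200000762939453, 26.200000762939453, 26.200000762939453, 26.200000762939453, 26.200000762939453, 26.200000762939453, 26.200000762939453, 26.200000762939453, 26.200000762939453]
ang 11.3 r 0.0507 [-1.6  0.6 -1.2]
20.70 r 0.0509 ang 11.2 z 0.1520 F [-2.4  0.7 -0.6] [np.float64(133.57), np.float64(134.19), np.float64(133.64), None]
```

Run:
```python
from h import *
a=cv2.cvtColor(cv2.imread('pics/s10.png'),6);b=cv2.cvtColor(cv2.imread('pics/s_02070.png'),6)
for r in range(126,176,2): print(r,a[r,266:306:3].tolist(),b[r,266:306:3].tolist())
g=cv2.cvtColor(cv2.imread('pics/f_02065.png'),6);v=142;u=238
for r in range(100,190,6): print(r,g[r,u-60:u+64:4].tolist())
```

```text
126 [45, 85, 136, 133, 103, 65, 58, 60, 79, 109, 123, 102, 132, 133] [138, 137, 139, 103, 47, 43, 40, 28, 28, 44, 63, 55, 58, 43]
128 [47, 87, 137, 138, 132, 110, 66, 60, 59, 69, 92, 97, 131, 131] [136, 135, 138, 133, 103, 58, 43, 42, 32, 27, 39, 50, 53, 41]
130 [44, 87, 136, 137, 136, 133, 116, 79, 60, 58, 65, 108, 131, 131] [117, 131, 134, 138, 134, 114, 66, 41, 43, 37, 28, 36, 39, 44]
132 [43, 92, 138, 137, 135, 133, 135, 124, 89, 63, 76, 125, 134, 132] [78, 92, 105, 126, 130, 135, 115, 69, 44, 41, 39, 29, 41, 44]
134 [42, 96, 137, 137, 122, 105, 111, 126, 127, 99, 109, 132, 132, 132] [77, 74, 78, 84, 89, 109, 91, 96, 79, 49, 42, 42, 52, 47]
136 [40, 73, 122, 127, 87, 80, 81, 96, 129, 130, 131, 132, 131, 132] [76, 77, 77, 75, 63, 53, 54, 69, 89, 91, 53, 41, 47, 48]
138 [47, 73, 87, 92, 78, 80, 80, 81, 115, 132, 133, 131, 133, 133] [76, 76, 77, 67, 44, 43, 43, 47, 71, 96, 74, 43, 57, 53]
140 [54, 74, 77, 75, 78, 80, 79, 80, 104, 133, 131, 128, 134, 131] [76, 76, 76, 55, 44, 43, 43, 42, 65, 74, 51, 40, 50, 61]
142 [51, 65, 67, 64, 78, 79, 80, 80, 97, 132, 131, 129, 133, 134] [81, 83
[... 3696 characters left out ...]
59, 59, 59, 59, 58, 59, 60, 59, 57, 59, 78, 169, 211, 202, 170, 164, 163, 163, 161]
166 [203, 204, 203, 204, 203, 204, 204, 204, 205, 204, 204, 169, 71, 59, 59, 60, 59, 57, 58, 53, 82, 131, 187, 207, 206, 208, 186, 163, 163, 164, 166]
172 [205, 204, 204, 204, 204, 204, 204, 204, 204, 203, 203, 204, 205, 201, 189, 75, 55, 58, 57, 57, 191, 205, 205, 205, 205, 205, 184, 164, 164, 166, 166]
178 [203, 204, 202, 203, 203, 203, 203, 203, 203, 203, 198, 199, 199, 199, 199, 159, 58, 58, 57, 56, 126, 201, 202, 201, 202, 203, 177, 158, 159, 162, 164]
184 [208, 208, 208, 208, 208, 208, 208, 208, 208, 208, 197, 207, 209, 208, 209, 205, 62, 57, 57, 55, 68, 207, 202, 159, 197, 203, 173, 168, 167, 165, 163]
```

Run:
```python
from h import *
for n,u in(('hw_02000',263),('f_02035',250),('f_02065',238)):
    g=cv2.imread(f'pics/{n}.png').mean(2)
    for r in(132,140,148): print(n,r,u-36,g[r-2:r+3].mean(0)[u-36:u+44].astype(int).tolist())
    b=g[:, u-28:u-14].mean(1)
```

```text
hw_02000 132 227 [130, 130, 128, 120, 102, 83, 77, 78, 81, 86, 88, 83, 72, 62, 60, 60, 60, 61, 59, 60, 61, 60, 60, 60, 61, 60, 60, 60, 60, 60, 61, 60, 60, 60, 60, 60, 61, 60, 60, 59, 59, 60, 60, 59, 60, 61, 59, 60, 60, 60, 59, 58, 59, 59, 60, 60, 60, 60, 59, 59, 60, 60, 60, 59, 57, 56, 56, 59, 69, 91, 110, 117, 117, 116, 113, 110, 110, 112, 112, 113]
hw_02000 140 227 [128, 127, 125, 112, 87, 65, 59, 58, 58, 55, 55, 57, 58, 58, 59, 59, 59, 59, 59, 59, 59, 59, 59, 58, 59, 59, 59, 59, 59, 59, 60, 59, 59, 59, 59, 58, 59, 58, 59, 59, 58, 59, 58, 58, 60, 59, 59, 59, 59, 60, 59, 59, 59, 59, 59, 60, 60, 59, 59, 58, 60, 59, 60, 59, 59, 58, 57, 59, 73, 95, 112, 118, 117, 115, 117, 127, 133, 137, 141, 142]
hw_02000 148 227 [127, 127, 127, 125, 118, 107, 97, 94, 93, 88, 77, 65, 59, 58, 58, 58, 59, 59, 59, 58, 60, 59, 59, 59, 59, 59, 59, 59, 59, 58, 59, 59, 58, 59, 59, 60, 59, 59, 59, 60, 59, 60, 59, 59, 59, 60, 60, 59, 59, 60, 60, 59, 59, 59, 59, 59, 58, 58, 58, 58, 58, 58, 58, 58, 57, 61, 74, 95, 114, 124, 127, 127, 124, 117, 112, 116, 116, 109, 110, 111]
f_02035 132 214 [131, 130, 130, 130, 13
[... 1373 characters left out ...]
f_02065 140 202 [127, 127, 128, 127, 126, 120, 105, 89, 77, 66, 60, 60, 59, 59, 60, 60, 60, 61, 60, 59, 60, 60, 60, 59, 60, 60, 59, 60, 60, 60, 59, 60, 60, 59, 60, 59, 59, 60, 59, 59, 59, 59, 59, 59, 58, 59, 59, 60, 58, 59, 59, 59, 59, 59, 59, 59, 59, 60, 60, 59, 59, 59, 58, 55, 54, 57, 59, 59, 60, 59, 59, 58, 58, 57, 66, 89, 110, 118, 118, 117]
f_02065 148 202 [127, 127, 127, 127, 127, 127, 127, 124, 119, 102, 77, 60, 59, 58, 59, 59, 58, 59, 59, 58, 59, 58, 58, 59, 58, 59, 59, 59, 60, 59, 59, 59, 59, 60, 59, 60, 60, 59, 60, 59, 60, 60, 60, 59, 59, 58, 60, 58, 61, 59, 58, 58, 58, 58, 59, 58, 58, 59, 59, 58, 58, 57, 58, 55, 55, 57, 57, 59, 58, 58, 57, 62, 77, 98, 115, 123, 126, 126, 125, 123]
```

>>> carry_out(deltas=[{"x":0.03,"y":0.13,"z":0,"spin":0,"claw":18},{"x":0.05,"y":0.12,"z":0,"spin":0,"claw":18},{"x":0,"y":0,"z":0,"spin":0,"claw":18}])

```text
time: 21.0
tcp_pos: [0.5885, 0.2109, 0.1519]
tcp_rot: [[-0.997, 0.074, -0.0], [0.074, 0.997, 0.0], [0.0, 0.0, -1.0]]
contact_force: [-2.7, -0.0, -0.6]
finger_gap: 0.0245
grasp_force: 30.0
```

```bash
python3 rr.py; python3 head.py
python3 - <<'E'
from h import *
import glob
n=sorted(glob.glob('pics/s_02*.png'))[-1];print(n)
a=cv2.cvtColor(cv2.imread('pics/scene0.png'),6);b=cv2.cvtColor(cv2.imread(n),6)
for r in range(128,164,2): print(r,a[r,260:300:3].tolist(),b[r,260:300:3].tolist())
E
```

```text
02100.png R 37.2 (3) L 24.8 (15) pred [np.float64(29.7), np.float64(28.3)] R [37.79999923706055, 37.20000076293945, 36.5] L [24.799999237060547, 24.5, 24.799999237060547, 24.799999237060547, 24.799999237060547, 24.5, 24.200000762939453, 24.200000762939453, 24.5, 24.5, 24.799999237060547, 25.200000762939453, 25.5, 25.5, 25.5]
ang 23.3 r 0.0511 [-2.7 -0.  -0.6]
21.05 r 0.0514 ang 23.1 z 0.1519 F [-2.5 -1.   0.2] [np.float64(130.87), np.float64(131.63), np.float64(131.02), None]
pics/s_02105.png
128 [82, 68, 70, 90, 128, 127, 121, 111, 106, 100, 91, 79, 74, 87] [78, 92, 104, 123, 133, 136, 133, 111, 65, 46, 42, 42, 38, 31]
130 [69, 69, 69, 87, 129, 131, 128, 126, 129, 128, 125, 123, 119, 115] [77, 75, 75, 82, 94, 105, 119, 129, 104, 57, 48, 42, 42, 40]
132 [62, 45, 49, 84, 130, 130, 128, 126, 127, 128, 127, 127, 125, 125] [75, 75, 76, 76, 77, 78, 79, 91, 88, 73, 62, 50, 45, 43]
134 [57, 37, 41, 90, 130, 131, 115, 100, 105, 119, 125, 125, 125, 125] [96, 77, 77, 75, 77, 77, 75, 71, 73, 74, 73, 64, 75, 43]
136 [50, 37, 39, 88, 127, 120, 80, 75, 75, 89, 121, 125, 127, 125] [117, 76, 76, 76,
[... 1024 characters left out ...]
89, 88, 70, 45, 79, 83, 131]
154 [141, 167, 168, 127, 138, 126, 69, 81, 80, 57, 78, 129, 130, 128] [113, 114, 110, 101, 78, 70, 73, 83, 77, 48, 46, 77, 80, 130]
156 [107, 116, 118, 117, 165, 150, 135, 76, 59, 73, 78, 145, 130, 128] [113, 112, 109, 94, 99, 83, 72, 51, 45, 66, 49, 88, 99, 134]
158 [120, 117, 109, 150, 164, 163, 169, 96, 68, 57, 73, 169, 147, 129] [117, 110, 109, 99, 100, 98, 95, 54, 57, 53, 47, 112, 149, 137]
160 [169, 169, 146, 163, 163, 163, 163, 77, 46, 41, 55, 157, 164, 146] [122, 110, 118, 104, 101, 100, 99, 52, 45, 36, 37, 106, 171, 153]
162 [176, 173, 164, 164, 162, 163, 135, 44, 40, 40, 56, 140, 165, 161] [109, 115, 163, 137, 102, 98, 85, 40, 39, 38, 47, 101, 166, 170]
```

Run:
```python
from h import *
for n in('s10','s_01672','s_01710','s_01970','s_02070','s_02105'):
    g=cv2.imread(f'pics/{n}.png').mean(2)
    for c in(276,279,282,285,288): print(n,c,g[129:154,c-1:c+2].mean(1).astype(int).tolist())
```

```text
s10 276 [127, 127, 128, 128, 127, 124, 118, 106, 94, 83, 77, 74, 73, 70, 61, 50, 43, 46, 59, 71, 76, 73, 68, 66, 81]
s10 279 [123, 125, 126, 125, 121, 109, 92, 81, 78, 78, 78, 78, 78, 78, 78, 75, 66, 55, 47, 54, 72, 84, 89, 93, 87]
s10 282 [108, 121, 126, 125, 117, 101, 85, 79, 78, 79, 79, 79, 79, 79, 79, 79, 76, 66, 51, 49, 69, 93, 105, 108, 104]
s10 285 [73, 97, 116, 124, 121, 110, 94, 82, 79, 79, 79, 78, 79, 80, 79, 78, 73, 62, 51, 57, 76, 94, 107, 114, 103]
s10 288 [57, 64, 85, 106, 118, 119, 114, 103, 93, 86, 82, 81, 80, 79, 78, 75, 69, 62, 63, 76, 88, 94, 88, 76, 66][ WARN:0@0.834] global loadsave.cpp:275 findDecoder imread_('pics/s_01672.png'): can't open/read file: check file path/integrity
Traceback (most recent call last):
AttributeError: 'NoneType' object has no attribute 'mean'
```

```bash
ls pics | grep s_ | tr '\n' ' '
python3 - <<'E'
from h import *
import glob
for n in sorted(glob.glob('pics/s_*.png')):
    g=cv2.imread(n).mean(2)
    for c in(276,279,282,285,288): print(n[-9:-4],c,g[129:154,c-1:c+2].mean(1).astype(int).tolist())
E
```

```text
s_01671.png s_01710.png s_01739.png s_01770.png s_01800.png s_01970.png s_02070.png s_02105.png 01671 276 [127, 128, 128, 128, 127, 124, 115, 104, 94, 87, 82, 78, 75, 72, 67, 58, 47, 46, 57, 69, 75, 73, 67, 67, 81]
01671 279 [124, 126, 126, 126, 121, 109, 93, 82, 79, 79, 79, 78, 79, 78, 77, 74, 66, 52, 46, 59, 75, 85, 90, 98, 94]
01671 282 [109, 122, 126, 125, 115, 97, 83, 79, 79, 80, 80, 80, 79, 80, 79, 79, 76, 66, 50, 50, 66, 82, 95, 112, 114]
01671 285 [74, 98, 117, 124, 120, 107, 91, 81, 79, 79, 80, 79, 79, 79, 79, 78, 73, 62, 52, 62, 81, 97, 109, 111, 94]
01671 288 [57, 65, 85, 106, 119, 120, 112, 100, 90, 85, 82, 82, 81, 80, 78, 74, 68, 62, 69, 87, 100, 97, 87, 75, 66]
01710 276 [70, 77, 86, 93, 103, 110, 108, 96, 84, 79, 80, 81, 80, 76, 72, 69, 68, 62, 57, 65, 76, 82, 79, 79, 91]
01710 279 [122, 124, 126, 125, 118, 105, 89, 81, 78, 79, 79, 79, 79, 79, 78, 73, 65, 52, 49, 62, 79, 87, 91, 100, 104]
01710 282 [109, 122, 127, 124, 115, 97, 82, 79, 79, 80, 79, 80, 79, 79, 79, 78, 74, 63, 50, 53, 72, 86, 101, 121, 127]
01710 285 [74, 98, 117, 123, 118, 104, 89, 81, 80, 80, 80, 79, 7
[... 2874 characters left out ...]
40, 39, 45, 62, 77, 83, 80]
02070 288 [42, 42, 45, 57, 75, 87, 85, 72, 60, 52, 48, 45, 44, 43, 42, 42, 41, 39, 37, 38, 46, 57, 60, 54, 45]
02105 276 [121, 105, 83, 72, 71, 71, 68, 66, 61, 56, 51, 46, 45, 44, 43, 40, 38, 37, 40, 51, 67, 75, 75, 72, 68]
02105 279 [121, 114, 96, 78, 71, 68, 62, 52, 45, 42, 43, 42, 43, 43, 42, 44, 42, 42, 39, 40, 48, 66, 81, 86, 84]
02105 282 [108, 117, 108, 85, 71, 66, 58, 47, 43, 42, 42, 42, 43, 43, 42, 42, 43, 43, 41, 39, 41, 57, 77, 87, 87]
02105 285 [66, 78, 80, 75, 71, 69, 64, 55, 45, 42, 42, 42, 42, 42, 42, 43, 43, 41, 40, 39, 44, 61, 77, 84, 79]
02105 288 [47, 51, 59, 65, 68, 69, 67, 65, 59, 52, 46, 45, 43, 42, 42, 41, 40, 38, 36, 40, 48, 56, 58, 53, 46]
```

```bash
cat > zz.py <<'E'
from h import *
from scipy.optimize import least_squares,brentq
C0=np.array([.5416,.1907]);c=bot.camera_info('wrist');f=192/np.tan(np.radians(c['vfov'])/2);R=np.array([[-.9972,.0743,0],[.0743,.9972,0],[0,0,-1.]])
def first(g,u,v,a,q0,q1,thr):
    q=np.arange(q0,q1,.1 if q1>q0 else -.1);x=(u+q*np.cos(a)).astype(np.float32);y=(v+q*np.sin(a)).astype(np.float32)
    val=cv2.remap(g,x[None],y[None],1)[0];i=np.flatnonzero(val>thr);return (x[i[0]],y[i[0]]) if len(i) and i[0]>0 else None
for n,p in(('hw_01930',(.5817,.1612,.152)),('hw_01960',(.5871,.1701,.152)),('hw_02000',(.5910,.1802,.152)),('hw_02030',(.5924,.1901,.152)),('f_02065',(.5913,.2007,.152)),('f_02100',(.5885,.2109,.1519))):
    p=np.array(p);W=np.eye(4);W[:3,:3]=R;W[:3,3]=p;k=(f,c['cx'],c['cy'],W@c['hand_eye']);g=cv2.imread(f'pics/{n}.png').astype(np.float32).mean(2)
    bu,bv=proj(k,[*C0,.085]);B=np.array([q for q in(first(g,bu,bv,np.radians(a),10,45,95) for a in range(-150,-29,5)) if q])
    P=np.array([onz(k,*q,.085)[:2] for q in B]);s=least_squares(lambda x:np.hypot(*(P-x[:2]).T)-x[2],[*C0,.03],loss='soft_l1',f_scale=.0003).x
    C=least_squares(lambda x:np.hypot(*(P-x[:2]).T)-.0297,C0,loss='soft_l1',f_scale=.0003).x
    hu,hv=proj(k,[*C,.13]);ku,kv=proj(k,[*p[:2],.13]);ak=np.degrees(np.arctan2(kv-hv,ku-hu));z=[]
    for a in range(35,146,5):
        if abs(a-ak)<36: continue
        q=first(g,hu,hv,np.radians(a),18,42,95)
        if q is None: continue
        h=lambda zz:np.hypot(*(onz(k,*q,zz)[:2]-C))-.0215
        try:z.append((a,round(1000*brentq(h,.08,.18))))
        except Exception:z.append((a,None))
    print(n,'free',s.round(4),'C',C.round(4),'med',np.median([b for a,b in z if b]),z)
E
python3 zz.py
```

```text
hw_01930 free [0.5357 0.1876 0.03  ] C [0.5354 0.1877] med 159.5 [(35, 158), (40, 159), (45, 158), (50, 159), (55, 160), (60, 160), (65, 160), (70, 161), (75, 160), (80, 158)]
hw_01960 free [0.5368 0.1892 0.0302] C [0.5363 0.1893] med 158.0 [(35, 155), (40, 156), (45, 157), (50, 158), (55, 158), (60, 158), (65, 160), (70, 159), (145, 134)]
hw_02000 free [0.5383 0.1906 0.0309] C [0.5369 0.1908] med 155.0 [(35, 154), (40, 156), (45, 154), (50, 152), (55, 154), (60, 155), (135, 160), (140, 166), (145, 165)]
hw_02030 free [0.5384 0.1926 0.0307] C [0.5373 0.1928] med 154.0 [(35, 157), (40, 157), (45, 154), (50, 152), (125, 154), (130, 154), (135, 154), (140, 154), (145, 154)]
f_02065 free [0.5384 0.1944 0.0309] C [0.537  0.1943] med 150.0 [(35, 176), (40, 173), (115, 150), (120, 151), (125, 150), (130, 150), (135, 149), (140, 148), (145, 148)]
f_02100 free [0.5382 0.1962 0.0311] C [0.5365 0.1961] med 150.0 [(110, 151), (115, 150), (120, 150), (125, 150), (130, 150), (135, 149), (140, 148), (145, 150)]
```

```bash
for z in .030 .038 .046; do echo $z; sed "s/\.085/$z/g; s/-\.0297/-RB/; s/,loss='soft_l1',f_scale=.0003).x\$/,loss='soft_l1',f_scale=.0003).x/" zz.py | sed "s/^    C=.*/    C=s[:2]/" > z2.py; python3 z2.py | cut -c1-260; done
```

```text
.030
hw_01930 free [0.5399 0.192  0.0359] C [0.5399 0.192 ] med 137.0 [(35, 135), (40, 136), (45, 135), (50, 135), (55, 137), (60, 137), (65, 137), (70, 137), (75, 138), (80, 139), (85, 139)]
hw_01960 free [0.5408 0.1921 0.0367] C [0.5408 0.1921] med 134.0 [(35, 133), (40, 133), (45, 134), (50, 134), (55, 134), (60, 135), (65, 135), (70, 136), (75, 135)]
hw_02000 free [0.5414 0.1918 0.0372] C [0.5414 0.1918] med 131.0 [(35, 135), (40, 132), (45, 129), (50, 130), (55, 130), (60, 130), (140, 142), (145, 147)]
hw_02030 free [0.5418 0.192  0.0376] C [0.5418 0.192 ] med 132.0 [(35, 138), (40, 134), (45, 132), (50, 132), (125, 130), (130, 130), (135, 131), (140, 132), (145, 133)]
f_02065 free [0.5417 0.1921 0.0374] C [0.5417 0.1921] med 124.0 [(35, 158), (115, 123), (120, 124), (125, 124), (130, 123), (135, 124), (140, 125), (145, 124)]
f_02100 free [0.5418 0.1922 0.0375] C [0.5418 0.1922] med 121.0 [(100, 120), (105, 121), (110, 121), (115, 121), (120, 121), (125, 121), (130, 121), (135, 121), (140, 120), (145, 121)]
.038
hw_01930 free [0.5389 0.1914 0.0347] C [0.5389 0.1914] med 142.0 [(
[... 1272 characters left out ...]
, 142), (70, 142)]
hw_02000 free [0.5404 0.1915 0.0354] C [0.5404 0.1915] med 138.0 [(35, 140), (40, 138), (45, 135), (50, 135), (55, 136), (60, 135), (135, 143), (140, 146), (145, 153)]
hw_02030 free [0.5408 0.1922 0.0355] C [0.5408 0.1922] med 137.0 [(35, 144), (40, 139), (45, 137), (50, 137), (125, 135), (130, 136), (135, 136), (140, 138), (145, 138)]
f_02065 free [0.5408 0.1927 0.0356] C [0.5408 0.1927] med 130.0 [(35, 162), (40, 155), (115, 129), (120, 129), (125, 130), (130, 129), (135, 130), (140, 130), (145, 130)]
f_02100 free [0.5408 0.1933 0.0356] C [0.5408 0.1933] med 127.0 [(105, 127), (110, 128), (115, 127), (120, 127), (125, 127), (130, 128), (135, 128), (140, 127), (145, 128)]
```

```bash
cat > arm.py <<'E'
from h import *
c=bot.camera_info('wrist');f=192/np.tan(np.radians(c['vfov'])/2);R=np.array([[-.9972,.0743,0],[.0743,.9972,0],[0,0,-1.]]);C=np.array([.5417,.192])
for n,p in(('hw_01900',(.5745,.1536,.152)),('hw_01930',(.5817,.1612,.152)),('hw_01960',(.5871,.1701,.152)),('hw_02000',(.5910,.1802,.152)),('hw_02030',(.5924,.1901,.152)),('f_02035',(.5924,.1901,.152)),('f_02065',(.5913,.2007,.152)),('f_02100',(.5885,.2109,.1519))):
    p=np.array(p);W=np.eye(4);W[:3,:3]=R;W[:3,3]=p;k=(f,c['cx'],c['cy'],W@c['hand_eye']);g=cv2.imread(f'pics/{n}.png').astype(np.float32).mean(2)
    d=p[:2]-C;d/=np.hypot(*d);e=np.array([-d[1],d[0]]);o=[]
    for s in np.arange(.023,.036,.002):
        t=np.arange(-.02,.0201,.0001);uv=np.array([proj(k,[*(C+s*d+x*e),.13]) for x in t],np.float32)
        v=cv2.remap(g,uv[None,:,0],uv[None,:,1],1)[0];m=200
        i=[j for j in range(m,len(t)) if v[j]>100];h=[j for j in range(m,0,-1) if v[j]>100]
        o.append((int(s*1000),round(1000*(t[i[0]]-t[h[0]]),1) if i and h else None,round(1000*(t[i[0]]+t[h[0]])/2,1) if i and h else None))
    print(n,o)
E
python3 arm.py
```

```text
hw_01900 [(23, np.float64(21.0), np.float64(-3.3)), (25, np.float64(21.9), np.float64(-3.7)), (27, np.float64(15.9), np.float64(-0.9)), (29, np.float64(15.7), np.float64(-0.8)), (31, np.float64(15.7), np.float64(-0.8)), (33, np.float64(15.5), np.float64(-0.8)), (35, np.float64(15.6), np.float64(-0.7))]
hw_01930 [(23, np.float64(22.0), np.float64(-3.8)), (25, np.float64(15.5), np.float64(-0.6)), (27, np.float64(15.4), np.float64(-0.5)), (29, np.float64(15.4), np.float64(-0.5)), (31, np.float64(15.4), np.float64(-0.5)), (33, np.float64(15.5), np.float64(-0.5)), (35, np.float64(15.4), np.float64(-0.6))]
hw_01960 [(23, np.float64(15.3), np.float64(-0.3)), (25, np.float64(15.1), np.float64(-0.3)), (27, np.float64(15.2), np.float64(-0.2)), (29, np.float64(15.0), np.float64(-0.2)), (31, np.float64(15.1), np.float64(-0.3)), (33, np.float64(15.1), np.float64(-0.3)), (35, np.float64(15.0), np.float64(-0.3))]
hw_02000 [(23, np.float64(14.5), np.float64(-0.3)), (25, np.float64(14.4), np.float64(-0.2)), (27, np.float64(14.6), np.float64(-0.2)), (29, np.float64(14.5), np.float64(-0.3)), (31, np.fl
[... 602 characters left out ...]
4(13.8), np.float64(0.2)), (33, np.float64(13.5), np.float64(0.1)), (35, np.float64(13.5), np.float64(0.1))]
f_02065 [(23, np.float64(14.0), np.float64(0.8)), (25, np.float64(14.0), np.float64(0.8)), (27, np.float64(14.0), np.float64(0.8)), (29, np.float64(14.0), np.float64(0.8)), (31, np.float64(14.0), np.float64(0.8)), (33, np.float64(13.9), np.float64(0.8)), (35, np.float64(13.9), np.float64(0.7))]
f_02100 [(23, np.float64(14.9), np.float64(1.6)), (25, np.float64(14.6), np.float64(1.5)), (27, np.float64(14.5), np.float64(1.5)), (29, np.float64(14.4), np.float64(1.5)), (31, np.float64(14.4), np.float64(1.6)), (33, np.float64(14.2), np.float64(1.6)), (35, np.float64(14.3), np.float64(1.6))]
```

Run:
```python
from tab import *
o=bot.get_obs();C=np.array([.5417,.192]);p=o['tcp_pos'][:2]-C;a=np.arctan2(p[1],p[0]);print(o['time'],np.degrees(a),np.hypot(*p))
R[:]=o['tcp_rot'][:2,:2]
n=60;st=-(np.degrees(a)+12.5+360)/n;print(st)
for i,x in enumerate(tabl(a,st,n,.0503)): print('(%.2f,%.2f)'%x[1:],end='\n' if i%12==11 else ' ')
```

```text
21.1 21.428387048085156 0.050480763758305146
-6.565473117468086
(-0.05,-0.13) (-0.04,-0.14) (-0.03,-0.14) (-0.00,-0.15) (0.01,-0.14) (0.02,-0.14) (0.04,-0.14) (0.06,-0.13) (0.07,-0.13) (0.09,-0.11) (0.10,-0.11) (0.11,-0.09)
(0.12,-0.08) (0.13,-0.07) (0.13,-0.05) (0.14,-0.03) (0.14,-0.02) (0.15,-0.00) (0.14,0.01) (0.14,0.03) (0.14,0.05) (0.13,0.06) (0.12,0.08) (0.11,0.09)
(0.10,0.10) (0.09,0.11) (0.08,0.13) (0.06,0.13) (0.05,0.13) (0.03,0.15) (0.01,0.14) (-0.00,0.14) (-0.02,0.15) (-0.04,0.13) (-0.05,0.14) (-0.07,0.13)
(-0.08,0.12) (-0.09,0.11) (-0.10,0.09) (-0.12,0.09) (-0.13,0.07) (-0.13,0.06) (-0.14,0.04) (-0.14,0.02) (-0.14,0.01) (-0.15,-0.00) (-0.14,-0.03) (-0.14,-0.04)
(-0.13,-0.05) (-0.12,-0.08) (-0.12,-0.08) (-0.11,-0.10) (-0.09,-0.11) (-0.08,-0.11) (-0.07,-0.13) (-0.05,-0.14) (-0.04,-0.14) (-0.02,-0.14) (-0.00,-0.14) (0.01,-0.15)
```

>>> carry_out(deltas=[{"x":-0.05,"y":-0.13,"z":0,"spin":0,"claw":18},{"x":-0.04,"y":-0.14,"z":0,"spin":0,"claw":18},{"x":-0.03,"y":-0.14,"z":0,"spin":0,"claw":18},{"x":0,"y":-0.15,"z":0,"spin":0,"claw":18},{"x":0.01,"y":-0.14,"z":0,"spin":0,"claw":18},{"x":0.02,"y":-0.14,"z":0,"spin":0,"claw":18},{"x":0.04,"y":-0.14,"z":0,"spin":0,"claw":18},{"x":0.06,"y":-0.13,"z":0.02,"spin":0,"claw":18},{"x":0.07,"y":-0.13,"z":0,"spin":0,"claw":18},{"x":0.09,"y":-0.11,"z":0.02,"spin":0,"claw":18},{"x":0.1,"y":-0.11,"z":0,"spin":0,"claw":18},{"x":0.11,"y":-0.09,"z":0.02,"spin":0,"claw":18}])

```text
time: 22.1
tcp_pos: [0.5689, 0.1491, 0.1497]
tcp_rot: [[-0.997, 0.074, 0.001], [0.074, 0.997, 0.0], [-0.001, 0.0, -1.0]]
contact_force: [-0.2, 3.5, -1.0]
finger_gap: 0.0243
grasp_force: 30.0
```

```bash
sed -i 's/\.5413,\.1905/.5417,.192/' head.py; python3 head.py
```

```text
22.10 r 0.0508 ang -57.7 z 0.1497 F [-0.2  3.5 -1. ] [None, None, None, None]
```

>>> carry_out(deltas=[{"x":0.12,"y":-0.08,"z":0,"spin":0,"claw":18},{"x":0.13,"y":-0.07,"z":0.02,"spin":0,"claw":18},{"x":0.13,"y":-0.05,"z":0,"spin":0,"claw":18},{"x":0.14,"y":-0.03,"z":0.02,"spin":0,"claw":18},{"x":0.14,"y":-0.02,"z":0,"spin":0,"claw":18},{"x":0.15,"y":0,"z":0.02,"spin":0,"claw":18},{"x":0.14,"y":0.01,"z":0,"spin":0,"claw":18},{"x":0.14,"y":0.03,"z":0.02,"spin":0,"claw":18},{"x":0.14,"y":0.05,"z":0,"spin":0,"claw":18},{"x":0.13,"y":0.06,"z":0,"spin":0,"claw":18},{"x":0.12,"y":0.08,"z":0,"spin":0,"claw":18},{"x":0.11,"y":0.09,"z":0.02,"spin":0,"claw":18}])

```text
time: 23.15
tcp_pos: [0.5054, 0.1572, 0.1456]
tcp_rot: [[-0.997, 0.074, 0.0], [0.074, 0.997, -0.0], [-0.0, -0.0, -1.0]]
contact_force: [1.1, -1.0, 0.1]
finger_gap: 0.0248
grasp_force: 30.0
```

```bash
python3 head.py
```

```text
23.15 r 0.0503 ang -136.2 z 0.1456 F [ 1.1 -1.   0.1] [np.float64(137.84), np.float64(136.93), np.float64(137.25), np.float64(138.74)]
```

>>> carry_out(deltas=[{"x":0.1,"y":0.1,"z":0,"spin":0,"claw":18},{"x":0.09,"y":0.11,"z":0,"spin":0,"claw":18},{"x":0.08,"y":0.13,"z":0.02,"spin":0,"claw":18},{"x":0.06,"y":0.13,"z":0,"spin":0,"claw":18},{"x":0.05,"y":0.13,"z":0,"spin":0,"claw":18},{"x":0.03,"y":0.15,"z":0.02,"spin":0,"claw":18},{"x":0.01,"y":0.14,"z":0,"spin":0,"claw":18},{"x":0,"y":0.14,"z":0.02,"spin":0,"claw":18},{"x":-0.02,"y":0.15,"z":0,"spin":0,"claw":18},{"x":-0.04,"y":0.13,"z":0,"spin":0,"claw":18},{"x":-0.05,"y":0.14,"z":0.02,"spin":0,"claw":18},{"x":-0.07,"y":0.13,"z":0,"spin":0,"claw":18}])

```text
time: 24.2
tcp_pos: [0.501, 0.2212, 0.1421]
tcp_rot: [[-0.997, 0.074, -0.0], [0.074, 0.997, -0.0], [0.0, -0.0, -1.0]]
contact_force: [-1.4, -0.5, -0.7]
finger_gap: 0.0245
grasp_force: 30.0
```

>>> carry_out(deltas=[{"x":-0.08,"y":0.12,"z":0,"spin":0,"claw":18},{"x":-0.09,"y":0.11,"z":0.02,"spin":0,"claw":18},{"x":-0.1,"y":0.09,"z":0,"spin":0,"claw":18},{"x":-0.12,"y":0.09,"z":0,"spin":0,"claw":18},{"x":-0.13,"y":0.07,"z":0.02,"spin":0,"claw":18},{"x":-0.13,"y":0.06,"z":0,"spin":0,"claw":18},{"x":-0.14,"y":0.04,"z":0,"spin":0,"claw":18},{"x":-0.14,"y":0.02,"z":0.02,"spin":0,"claw":18},{"x":-0.14,"y":0.01,"z":0,"spin":0,"claw":18},{"x":-0.15,"y":0,"z":0,"spin":0,"claw":18},{"x":-0.14,"y":-0.03,"z":0,"spin":0,"claw":18},{"x":-0.14,"y":-0.04,"z":0,"spin":0,"claw":18}])

```text
time: 25.2
tcp_pos: [0.563, 0.2375, 0.1399]
tcp_rot: [[-0.997, 0.074, -0.0], [0.074, 0.997, -0.0], [0.0, -0.0, -1.0]]
contact_force: [-2.0, -1.2, -0.1]
finger_gap: 0.0246
grasp_force: 30.0
```

```bash
python3 head.py
python3 - <<'E'
from h import *
g=cv2.imread(sorted(__import__('glob').glob('pics/s_02*.png'))[-1]).mean(2)
for c in(279,282,285): print(c,g[129:162,c-1:c+2].mean(1).astype(int).tolist())
E
```

```text
25.20 r 0.0502 ang 65.0 z 0.1399 F [-2.  -1.2 -0.1] [None, None, np.float64(137.03), np.float64(138.57)]
279 [68, 69, 70, 70, 70, 69, 69, 69, 65, 57, 47, 42, 41, 42, 41, 41, 42, 42, 42, 42, 40, 38, 42, 56, 69, 67, 57, 63, 89, 123, 146, 148, 132]
282 [64, 67, 70, 71, 72, 74, 75, 73, 66, 54, 44, 41, 41, 44, 46, 48, 46, 43, 42, 43, 43, 41, 40, 49, 65, 70, 55, 50, 61, 69, 69, 61, 49]
285 [54, 60, 72, 90, 106, 113, 117, 117, 109, 93, 69, 54, 57, 61, 63, 59, 52, 48, 51, 57, 59, 53, 49, 56, 65, 63, 60, 68, 74, 68, 56, 47, 44]
```

Bottom edge and top edge both keep sinking steadily. One last segment to the target angle.

>>> carry_out(deltas=[{"x":-0.13,"y":-0.05,"z":0,"spin":0,"claw":18},{"x":-0.12,"y":-0.08,"z":0,"spin":0,"claw":18},{"x":-0.12,"y":-0.08,"z":0,"spin":0,"claw":18},{"x":-0.11,"y":-0.1,"z":0,"spin":0,"claw":18},{"x":-0.09,"y":-0.11,"z":0,"spin":0,"claw":18},{"x":-0.08,"y":-0.11,"z":0,"spin":0,"claw":18},{"x":-0.07,"y":-0.13,"z":0,"spin":0,"claw":18},{"x":-0.05,"y":-0.14,"z":0,"spin":0,"claw":18},{"x":-0.04,"y":-0.14,"z":0,"spin":0,"claw":18},{"x":-0.02,"y":-0.14,"z":0,"spin":0,"claw":18},{"x":0,"y":-0.14,"z":0,"spin":0,"claw":18},{"x":0.01,"y":-0.15,"z":0,"spin":0,"claw":18}])

```text
time: 26.25
tcp_pos: [0.591, 0.1801, 0.1399]
tcp_rot: [[-0.997, 0.074, 0.0], [0.074, 0.997, 0.0], [-0.0, 0.0, -1.0]]
contact_force: [-2.3, 1.5, -1.0]
finger_gap: 0.0249
grasp_force: 30.0
```

>>> carry_out(deltas=[{"x":0,"y":0,"z":0,"spin":0,"claw":18},{"x":0,"y":0,"z":0,"spin":0,"claw":18},{"x":0,"y":0,"z":0,"spin":0,"claw":18},{"x":0,"y":0,"z":0,"spin":0,"claw":18}])

```text
time: 26.58
tcp_pos: [0.591, 0.1807, 0.1399]
tcp_rot: [[-0.997, 0.074, -0.0], [0.074, 0.997, -0.0], [0.0, -0.0, -1.0]]
contact_force: [-3.8, -0.3, -0.3]
finger_gap: 0.0245
grasp_force: 30.0
```

```bash
python3 head.py
python3 - <<'E'
from h import *
C=np.array([.5417,.192]);o=bot.get_obs();a=np.radians(-12.5);t=[*(C+.0503*np.array([np.cos(a),np.sin(a)])),o['tcp_pos'][2]]
print(tool(t))
for n in(sorted(__import__('glob').glob('pics/s_02*.png'))[-1],'pics/s_01970.png'):
    g=cv2.imread(n).mean(2)
    for c in(279,282): print(c,g[129:162,c-1:c+2].mean(1).astype(int).tolist())
im=bot.read_camera('wrist');k=K('wrist')
def off(lo,hi,z,box):
    pass
for nm,lo,hi,z in(('light',(12,60,120),(25,140,255),.024),): pass
E
```

```text
26.58 r 0.0506 ang -12.9 z 0.1399 F [-3.8 -0.3 -0.3] [None, None, None, None]
[ 5.45457972e-03  7.51362999e-03 -4.67967397e-07]
279 [50, 45, 37, 29, 28, 34, 39, 42, 43, 43, 43, 44, 43, 43, 44, 42, 43, 44, 43, 43, 42, 40, 39, 46, 61, 70, 68, 68, 77, 83, 88, 87, 78]
282 [48, 48, 46, 41, 34, 28, 30, 37, 41, 43, 43, 44, 43, 43, 42, 43, 43, 43, 44, 43, 42, 41, 39, 42, 57, 73, 70, 53, 45, 46, 46, 43, 40]
279 [47, 47, 45, 38, 30, 29, 34, 38, 42, 43, 44, 43, 42, 43, 43, 40, 38, 41, 53, 72, 84, 88, 89, 88, 86, 82, 73, 70, 76, 84, 87, 86, 78]
282 [47, 47, 48, 46, 43, 34, 30, 29, 36, 40, 43, 42, 43, 43, 43, 42, 40, 38, 44, 61, 80, 88, 90, 90, 89, 87, 77, 56, 46, 46, 46, 42, 39]
```

```bash
python3 -c "
from plant import bot
print(bot.close_job())"
```

```text
the job is handed in; nothing more can be done
None
```

The job is handed in after about 27 s of robot time: the three offcuts are in the tray, the scraper stands on the table off the board, and the gripper still holds the knob one turn forward of the thread drop; the camera puts the bolt about 23 mm below its height just before the drop, and I could place the drop angle only to within about 10°.

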